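Time and pin the carousel drive wheel of an opened autosampler

TASK

Stand the red-handled setting pin in the hole of the carousel wheel's broad blue arm while the wheel is still where it was left, and let go of the pin for good. Then turn the wheel slowly by its rim, not by its arms or the pin, bringing the red mark round to face the yellow pointer, until the pin drops fully home by its own weight; stop at once when you feel it catch so that it is not strained, let go, and leave the other things where they are.

Things in the scene. Friction and masses are not known exactly. Their poses are not given: they have to be found in the camera images.
- drive: Carousel drive: white 200 x 200 mm foot plate fixed to the bench, origin under its centre, on the wheel's upright axis; the pointer lies in its +x direction. Rubber mounts carry an aluminium deck, 200 x 200 mm, with a dark timing plate on it (top 46 mm above the bench) and the wheel; it all gives straight down about 1 mm per 5 N and springs back.
- wheel: Toothed wheel, origin on its axis, 48 mm above the bench; +x through the red mark. Its yaw less the drive's is the mark's angle past the pointer, at the start 0.5 to 1.7 rad anticlockwise seen from above. Rim: grey ring, outside diameter 150, wall 8, 30 mm high, top 78 mm above the bench, open inside down to the arms. Turns both ways, drag about 0.35 N m (5 N at the rim), stays where left.
- spider: The wheel's blue hub and four arms, origin as the wheel's, held in the rim by a stiff rubber bush (with the arms blocked, the rim gives about 1 mm per 8 N). Hub 42 mm in diameter, top 60 mm (cap 63 mm) above the bench; three thin arms, tops 56 mm; the broad arm towards the mark is 36 mm wide, top 62 mm, with the pin hole. Fingers must not push hub or arms.
- mark (a point): The red mark, a 4 mm wide line across the top of the rim; this point is on the rim's top, 71 mm from the wheel's axis.
- pointer (a point): Tip of the yellow pointer on the deck, just outside the rim, 78 mm from the axis and 78 mm above the bench; its post, 24 mm wide and as high, stands 86 to 100 mm from the axis. x points away from the wheel's axis, y along the rim. The mark shows the home position only to about 7 mm along the rim either way, as the timing plate was clamped by hand.
- wheel_hole (a point): Mouth of the pin hole in the broad arm, 45 mm from the axis on the mark's side, on the arm's top, 62 mm above the bench. Through hole 9 mm across, 1.5 mm chamfer, 14 mm deep. 2 mm below the arm lies the flat timing plate; the pin's tip slides on it with the collar 14 mm above the arm until the plate's one 9 mm hole (16 mm deep, same radius, near the pointer's direction) comes under it.
- red_pin: Setting pin, 80 g, upright, origin at the underside of its collar. Below: steel shank 8 mm in diameter, 30 mm long, the last 3 mm tapering to 4.4 mm. Above: collar 22 mm in diameter, 4 mm thick, then a red round handle 14 mm in diameter (cap 15 mm) up to 50 mm above the origin. Starts in either hole of the rest block, origin 34 mm above the bench. Home: collar down on the arm.
- red_pin_tip (a point): The lower end of the red pin's shank, on its axis, 30 mm below its origin.
- black_pin: Another pin of the same form with a black handle and an 18 mm shank, in the other hole of the rest block; not for this job. Origin at the underside of its collar.
- rest: Blue rest block, 125 x 44 x 34 mm, fixed, origin under its centre; two 11 mm holes 36 mm from its centre along its x axis.
- jar: White jar with red cap, 56 mm in diameter, 85 mm high, origin under its base; a bystander.
- beaker: Yellow plastic beaker, 70 mm across the mouth, 85 mm high, origin under its base; a bystander.
- driver: Blue-handled screwdriver lying on the bench, 190 mm long along its x axis; a bystander.
- idler: Spare aluminium idler pulley lying flat, 52 mm in diameter, 22 mm high, origin under its centre; a bystander.

How it is judged:
On the way, in this order (a step that is already met when the one before it is completed fails the run):
1. the red pin stands in the wheel's hole on the timing plate, let go, the wheel not turned by more than 15 mm at the rim (horizontal distance between red_pin and wheel_hole below 0.006 m and z of red_pin_tip in the frame of wheel_hole below -0.013 m and z of red_pin in the frame of wheel_hole above 0.01 m and contact force between the fingers and red_pin below 0.3 N and distance of mark from where it was at the start of the episode below 0.015 m), for 0.3 s.
2. the mark faces the pointer (within 12 mm along the rim) and the pin has dropped home, collar down on the arm (y of mark in the frame of pointer between -0.012 and 0.012 m and horizontal distance between mark and pointer below 0.02 m and horizontal distance between red_pin and wheel_hole below 0.003 m and z of red_pin in the frame of wheel_hole below 0.003 m and angle between red_pin's own z axis and vertical below 0.15 rad), for 0.2 s.
At the end, for the whole second after the job is handed in: The red mark faces the pointer (within 12 mm along the rim); the red pin has dropped through the wheel into the timing plate: upright within 0.15 rad, its collar within 3 mm of the arm's top and of the hole's centre; pin and wheel are at rest and released (all of step 2 and linear speed of red_pin below 0.02 m/s and angular speed of wheel below 0.05 rad/s); the robot touches nothing.
It fails at once if the pin is strained: more than 25 N between it and the wheel (contact force between red_pin and wheel above 25 N).
It fails at once if the pin is touched by the fingers after the wheel has been turned by more than 20 mm at the rim (contact force between the fingers and red_pin above 1 N and distance of mark from where it was at the start of the episode above 0.02 m).
It fails at once if the wheel's hub or arms are pushed by the fingers with more than 6 N (contact force between the fingers and spider above 6 N).
It fails at once if the black pin, jar, beaker, screwdriver or idler pulley is moved more than 20 mm (distance of any of black_pin, jar, beaker, driver, idler from where it was at the start of the episode above 0.02 m).
It also fails if it takes over 64 s, if anything falls off the work surface, if the arm or the gripper's body presses on something with over 40 N, if the wrist force passes 120 N, or if a joint passes its speed limit or range.

ROBOT

A 6-joint arm with a two-finger parallel gripper is mounted at the origin on the work surface. World frame = base frame: x ahead of the robot, y to its left, z up, the work surface at z = 0. Lengths are in m, angles in rad, forces in N, time in s.
With the tool pointing down it reaches from about 0.375 to 0.9 m from the base axis. Payload 3.1 kg.
Tool frame: the origin (TCP) lies at the very end of the fingers, on their centre line; the grasp point (between the pads) lies 19 mm behind it; x points along the fingers, z is the direction in which the jaws open and shut, and the axes are right-handed (so a half turn about x gives the same grasp; the last joint's range is limited). The gripper opens to 85 mm and grips with 20 to 120 N. Pads are 22 mm wide; open, the fingers measure 114 mm over their backs; the gripper's body (76 mm by 85 mm) begins 54 mm behind the grasp point. The pads swing forward as they close: fully open they stand 13 mm farther back than shut.
Start: joints at [1.024, 0.527, 1.433, -0, 1.181, -0.178], TCP at [0.225, 0.583, 0.231] pointing down, gripper open.
Joint ranges: [-3.08, 3.08], [-0.75, 2.2], [0.22, 2.44], [-1.43, 4.57], [0, 2.65], [-2.85, 2.85]. Speed limits (rad/s): [2.79, 2.79, 3.14, 3.14, 3.14, 3.14].

INTERFACE

Orientations are given as a unit quaternion [x, y, z, w].
In Python, from station import manip, viewer, job gives the robot as it stands.
- The arm moves only by the tool move_arm, never from a script. Its argument "deltas" is one flat list of numbers, 7 for each row, row after row: the finger opening in mm, from 0 to 85.4, then the shift along the tool's x, y, z in mm, then the turn, a rotation vector about the tool's x, y, z in degrees. In form: [jaw, tx, ty, tz, rx, ry, rz, jaw, tx, ty, tz, rx, ry, rz, ...]. A call has 1 to 10 rows; each row shifts and turns the commanded pose from where the row before left it, along the tool's axes as they then stand; what a row does not reach is not made up. A row lasts 1/10 s, in which the tool goes at most 50 mm and 8.59 degrees, less where a joint would pass 70% of its speed; a pose out of reach is approached as far as the arm can. A call is refused whole if a number of a shift passes 50 or a number of a turn 8.59, either way. A call with a gripper value outside its range is refused whole. The fingers move at their own pace and stop on an object; "force" is the grip in N (left out, the last holds). Time passes only in rows, so rows that do not move let the fingers close. It gives the time, the measured TCP pose, the force and the opening at its end, in the units of the state.
- manip.sense(): the state, without advancing time (a new reading comes with each control period).
- viewer.snapshot(name): name is "scene" or "top"; returns a dict with "image" (384x512x3 uint8, red, green, blue), "depth" (384x512 float32, m along the optical axis (not along the pixel's ray), 0 where there is no reading), "fovy" (degrees; the focal length in pixels is half the picture's height over the tangent of half this angle, whatever the lens; pixels are square), "cx", "cy" (the principal point, pixels), "R" (3x3) and "t" (3): a world point X has camera coordinates R X + t. Camera axes: x right, y down, z forward; pixel columns grow to the right and rows downward; lengths in m; the calibration is good to about 2 mm. A picture is of the moment at which its call begins.
- job.sign_off(): hands the job in, once; it reports no verdict.
The state is a dict: "t": time; "q": joint angles; "qd": joint speeds; "tau": joint torques, N m; "tcp_pos": TCP position; "tool_rot": TCP orientation; "force": force on the tool from outside, world axes, zero at the start; "ft_torque": the same for the moment, N m; "finger_gap": opening from 0.0 (shut) to 1.0 (fully open).
Only numpy, scipy, OpenCV 4.12 (cv2) and the standard library are available. Lean on these libraries where they do the work, as an engineer would, in place of code of your own. Each camera call takes 0.05 s, during which the arm holds its last target.

## Working session

There is one attempt and no reset: what is moved stays moved. The work goes in short steps, Python scripts to look and compute and a tool call to move; the robot and the scene stay as the last step left them, time stands still between calls to the robot, and variables do not carry over. Pictures are saved under pics/ and viewed, and the job is handed in when it is done.

Besides the shell and the picture viewer there is one more tool, called after "Emit:" by a JSON object that holds its "api" and its "payload". move_arm: Moves the arm, as the interface text tells. Its arguments: {"type":"object","properties":{"deltas":{"type":"array"},"force":{"type":"number"}},"required":["deltas"]}

```bash
mkdir -p pics
cat > h.py <<'E'
import numpy as np, cv2
from station import manip, viewer, job
def snap(n,f):
    s=viewer.snapshot(n); np.savez('pics/'+f+'.npz',**{k:np.asarray(v) for k,v in s.items()})
    cv2.imwrite('pics/'+f+'.png',s['image'][:,:,::-1]); return s
def ld(f): return dict(np.load('pics/'+f+'.npz'))
def foc(s): return s['image'].shape[0]/2/np.tan(np.radians(float(s['fovy']))/2)
def ray(s,u,v,z):
    f=foc(s); d=np.array([(u-s['cx'])/f,(v-s['cy'])/f,1]); R=s['R'];c=-R.T@s['t']; w=R.T@d
    return c+w*(z-c[2])/w[2]
def dep(s,u,v):
    f=foc(s); D=float(s['depth'][int(round(v)),int(round(u))]); return s['R'].T@(np.array([(u-s['cx'])/f,(v-s['cy'])/f,1])*D-s['t'])
def proj(s,X):
    f=foc(s); c=s['R']@np.asarray(X)+s['t']; return c[:2]/c[2]*f+np.array([s['cx'],s['cy']])
def crop(s,f,u0,u1,v0,v1,k):
    im=s['image'][v0:v1,u0:u1,::-1]; cv2.imwrite('pics/'+f+'.png',cv2.resize(im,None,fx=k,fy=k,interpolation=cv2.INTER_CUBIC))
E
python3 - <<'E'
from h import *
for n in('scene','top'):
    s=snap(n,n+'0'); print(n,s['fovy'],s['cx'],s['cy'],-s['R'].T@s['t'],s['R'])
m=manip.sense(); print(m)
E
```

```text
scene 55.40956288115674 249.00859470288637 192.6911563171863 [ 0.95118331 -0.71007767  0.73907552] [[ 0.88671127  0.46220842 -0.01031956]
 [ 0.28935    -0.57222812 -0.7673536 ]
 [-0.36058244  0.67743513 -0.64114113]]
top 48.12054212752493 251.85287808729487 194.9438483870423 [ 0.49614603 -0.00991847  1.13019803] [[ 0.02765104 -0.99961674 -0.00134025]
 [-0.99723261 -0.02749248 -0.06907448]
 [ 0.06901116  0.00324652 -0.99761061]]
{'t': 0.1, 'q': array([ 1.02447869e+00,  5.28393721e-01,  1.43374658e+00,  1.73317020e-05,
        1.18137171e+00, -1.78508126e-01]), 'qd': array([-0.00104197, -0.00300677, -0.00340825, -0.00017482, -0.00168951,
       -0.0005879 ]), 'tau': array([ 7.01906247e-04, -4.43301415e+01, -1.78587055e+01, -1.69516420e-04,
        3.91628229e-03,  3.22662140e-05]), 'tcp_pos': array([0.22437842, 0.58267097, 0.23042762]), 'tool_rot': array([-0.40040491,  0.58362567,  0.39985814,  0.58238343]), 'force': array([-0.5224688 , -0.50748598, -0.30747496]), 'ft_torque': array([-0.00253563, -0.06008927, -0.0335508 ]), 'finger_gap': 1.001125133164663}
```

View pics/scene0.png

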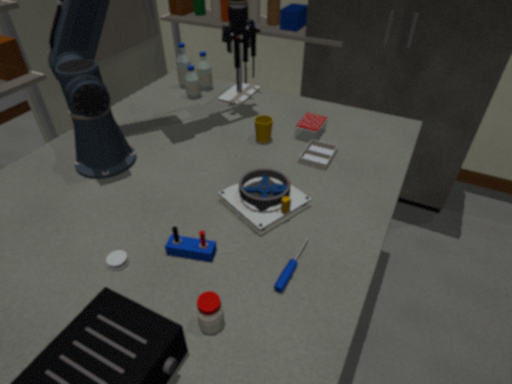

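View pics/top0.png

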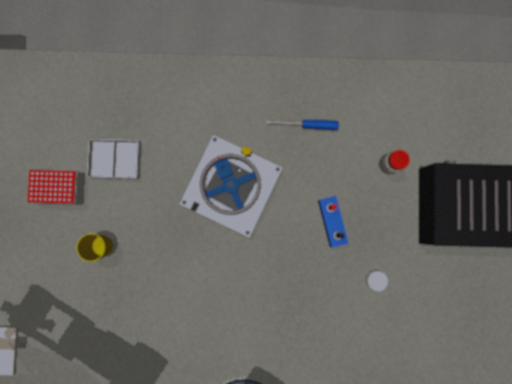

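Run:
```python
from h import *
s=ld('top0'); crop(s,'c1',175,285,130,240,7); crop(s,'c2',310,360,185,255,8)
s=ld('scene0'); crop(s,'c3',215,315,160,240,7); crop(s,'c4',160,225,220,270,10)
```

```text
(no output)
```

View pics/c1.png

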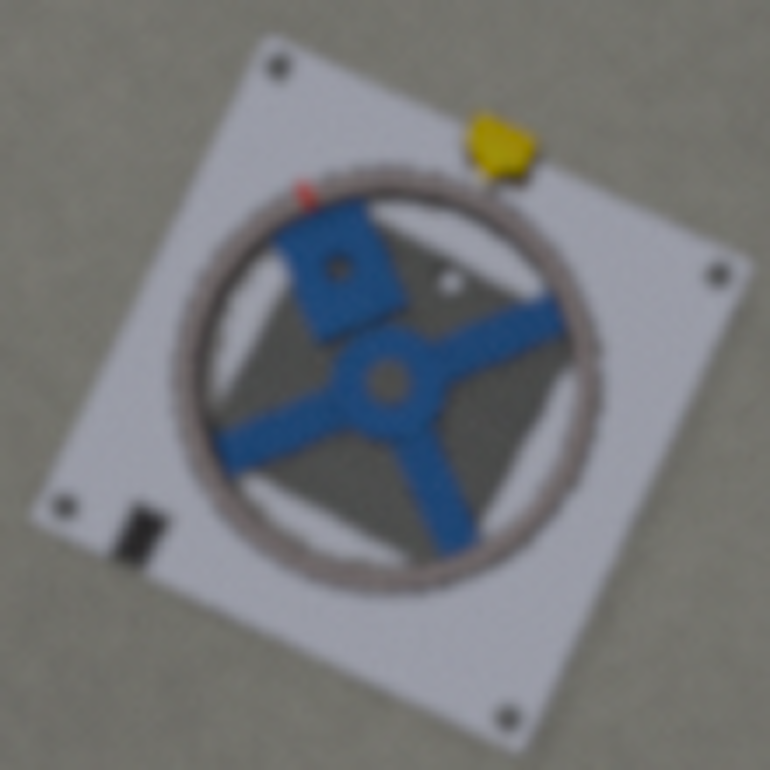

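View pics/c2.png

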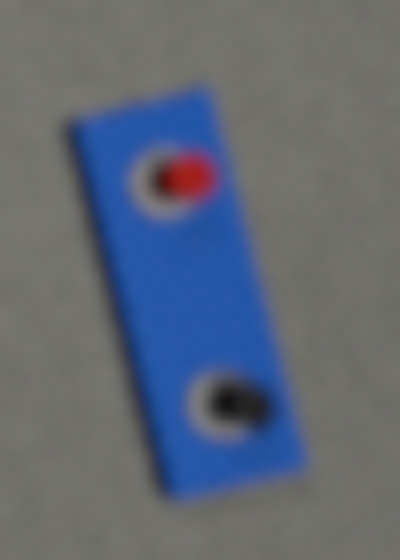

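View pics/c3.png

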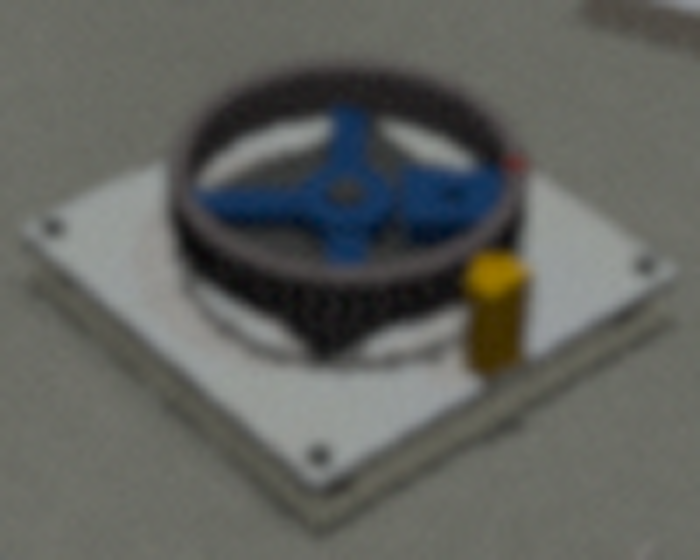

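View pics/c4.png

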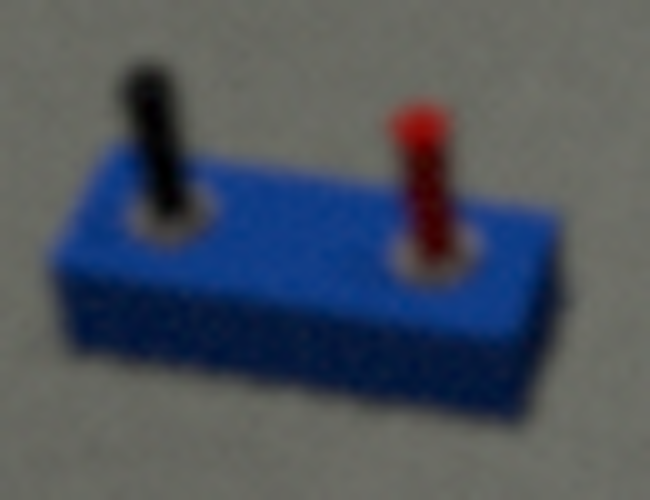

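The top crop shows the wheel centre near (387,380), the red mark at (306,196), the arm hole at (339,267), the pointer tip at about (488,180) and the bright plate hole at (452,282). The red pin is at the robot-far end of the rest: cap (198,174), collar (163,183).

Run:
```python
from h import *
np.set_printoptions(precision=4,suppress=True)
t=ld('top0'); s=ld('scene0')
def T(x,y,z,u0=175,v0=130,k=7): return ray(t,u0+(x+.5)/k-.5,v0+(y+.5)/k-.5,z)
def S(x,y,z,u0=215,v0=160,k=7): return ray(s,u0+(x+.5)/k-.5,v0+(y+.5)/k-.5,z)
L=[T(*p,.078) for p in((172,378),(600,378),(386,165),(386,595))]; print('rim',L, 'ctr',(L[0]+L[1])/2,(L[2]+L[3])/2)
print('hub',T(390,382,.063),'S',S(347,193,.063))
SR=[S(x,y,.078) for x,y in((172,175),(527,170),(350,62),(345,280))];print('SR',SR)
print('hole',T(339,267,.062),'S',S(453,192,.062))
print('mark',T(306,196,.078),'S',S(514,162,.078))
print('ptr',T(488,180,.078)); print('ptr post top',T(500,147,.078),'S',S(497,272,.078))
print('platehole',T(452,282,.046))
print('deck corners',[T(*p,.04) for p in((275,37),(750,265),(520,755),(33,518))])
print('red cap',T(198,174,.084,310,185,8),'collar',T(163,183,.038,310,185,8),'S cap',S(420,118,.084,160,220,10),'S col',S(434,258,.038,160,220,10))
print('blk cap',T(255,408,.084,310,185,8),'collar',T(222,404,.038,310,185,8))
print('rest corners',[T(*p,.034,310,185,8) for p in((76,122),(208,90),(306,466),(172,497))])
print('S rest',[S(*p,.034,160,220,10) for p in((115,145),(560,212),(520,345),(55,258))])
```

```text
rim [array([0.5934, 0.1238, 0.078 ]), array([ 0.5975, -0.0264,  0.078 ]), array([0.6709, 0.051 , 0.078 ]), array([0.5194, 0.0463, 0.078 ])] ctr [0.5954 0.0487 0.078 ] [0.5951 0.0487 0.078 ]
hub [0.5955 0.048  0.063 ] S [0.5989 0.0468 0.063 ]
SR [array([0.5369, 0.0081, 0.078 ]), array([0.6666, 0.0773, 0.078 ]), array([0.5684, 0.1126, 0.078 ]), array([ 0.6296, -0.0193,  0.078 ])]
hole [0.6363 0.0676 0.062 ] S [0.6378 0.0686 0.062 ]
mark [0.6591 0.0789 0.078 ] S [0.6597 0.0798 0.078 ]
ptr [0.6665 0.0149 0.078 ]
ptr post top [0.6784 0.011  0.078 ] S [0.681  0.0121 0.078 ]
platehole [0.634  0.0276 0.046 ]
deck corners [array([0.7234, 0.0954, 0.04  ]), array([ 0.644 , -0.0806,  0.04  ]), array([ 0.4639, -0.0018,  0.04  ]), array([0.5445, 0.1772, 0.04  ])]
red cap [ 0.5463 -0.2079  0.084 ] collar [ 0.5454 -0.2055  0.038 ] S cap [ 0.5468 -0.204   0.084 ] S col [ 0.5489 -0.2085  0.038 ]
blk cap [ 0.4759 -0.2262  0.084 ] collar [ 0.476  -0.2252  0.038 ]
rest corners [array([ 0.5643, -0.1782,  0.034 ]), array([ 0.5756, -0.2201,  0.034 ]), array([ 0.4571, -0.2529,  0.034 ]), array([ 0.4461, -0.2106,  0.034 ])]
S rest [array([ 0.449 , -0.2106,  0.034 ]), array([ 0.5671, -0.1773,  0.034 ]), array([ 0.5817, -0.2203,  0.034 ]), array([ 0.4595, -0.25  ,  0.034 ])]
```

```bash
cat >> h.py <<'E'
from scipy.spatial.transform import Rotation as Ro
def plan(pos,jawdeg,verbose=True):
    """delta from measured pose to TCP pos, tool straight down, jaw (tool z) at world azimuth jawdeg (mod 180 nearest)"""
    m=manip.sense(); R=Ro.from_quat(m['tool_rot']).as_matrix()
    a0=np.degrees(np.arctan2(R[1,2],R[0,2])); d=(jawdeg-a0+90)%180-90
    z=np.array([np.cos(np.radians(a0+d)),np.sin(np.radians(a0+d)),0]); x=np.array([0,0,-1.]); y=np.cross(z,x)
    Rt=np.stack([x,y,z],1)
    print('t',m['t'],'tcp',m['tcp_pos'].round(4),'jaw az',a0.round(1),'x',R[:,0].round(3),'q',m['q'].round(3),'gap',round(m['finger_gap']*85.4,1),'F',m['force'].round(1))
    print('dtool mm',(R.T@(np.array(pos)-m['tcp_pos'])*1000).round(1),'rotvec deg',np.degrees((Ro.from_matrix(R.T@Rt)).as_rotvec()).round(2))
E
python3 - <<'E'
from h import *
np.set_printoptions(suppress=True)
m=manip.sense();print(Ro.from_quat(m['tool_rot']).as_matrix().round(3))
plan([.5468,-.206,.12],105.4)
E
```

```text
[[-0.001 -0.933  0.36 ]
 [-0.002  0.36   0.933]
 [-1.     0.    -0.002]]
t 0.1 tcp [0.2244 0.5827 0.2304] jaw az 68.9 x [-0.001 -0.002 -1.   ] q [ 1.024  0.528  1.434  0.     1.181 -0.179] gap 85.5 F [-0.5 -0.5 -0.3]
dtool mm [ 111.4 -584.5 -619.8] rotvec deg [-36.47  -0.1   -0.05]
```

Emit:
{"api": "move_arm", "payload": {"deltas": [60,0,-29,-31,0,0,0,45,0,-29,-31,0,0,0,45,0,-29,-31,0,0,0,45,0,-29,-31,0,0,0,45,0,-29,-31,0,0,0,45,0,-29,-31,0,0,0,45,0,-29,-31,0,0,0,45,0,-29,-31,0,0,0,45,0,-29,-31,0,0,0,45,0,-29,-31,0,0,0], "force": 30}}

```text
t: 1.1
tcp_pos: [0.384, 0.188, 0.2312]
tool_rot: [-0.4, 0.583, 0.4, 0.583]
force: [0.4, -0.4, 0.8]
finger_gap: 0.528
```

Emit:
{"api": "move_arm", "payload": {"deltas": [45,0,-29,-31,0,0,0,45,0,-29,-31,0,0,0,45,0,-29,-31,0,0,0,45,0,-29,-31,0,0,0,45,0,-29,-31,0,0,0,45,0,-29,-31,0,0,0,45,0,-29,-31,0,0,0,45,0,-29,-31,0,0,0,45,0,-29,-31,0,0,0,45,0,-29,-31,0,0,0]}}

```text
t: 2.1
tcp_pos: [0.5431, -0.2055, 0.2309]
tool_rot: [-0.4, 0.583, 0.4, 0.583]
force: [0.8, 0.8, -0.7]
finger_gap: 0.523
```

Run:
```python
from h import *
plan([.5468,-.206,.11],69)
s=snap('top','t1'); crop(s,'c5',290,390,160,260,6); s=snap('scene','s1'); crop(s,'c6',140,240,190,290,6)
```

```text
t 2.1 tcp [ 0.5431 -0.2055  0.2309] jaw az 68.9 x [-0.001  0.001 -1.   ] q [-0.554  0.468  1.546  0.     1.128 -1.757] gap 44.7 F [ 0.8  0.8 -0.7]
dtool mm [120.9  -3.8   0.8] rotvec deg [-0.1   0.02 -0.06]
```

View pics/s1.png

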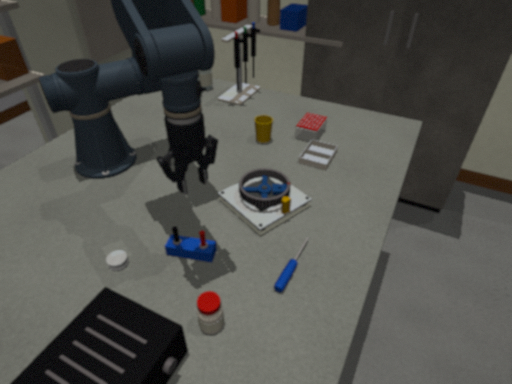

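Emit:
{"api": "move_arm", "payload": {"deltas": [45,30,-2,0.5,0,0,0,45,40,-2,0.5,0,0,0,45,30,0,0,0,0,0,45,20,0,0,0,0,0,45,0,0,0,0,0,0]}}

```text
t: 2.7
tcp_pos: [0.5443, -0.2022, 0.1081]
tool_rot: [-0.397, 0.584, 0.403, 0.582]
force: [1.1, 0.7, -0.2]
finger_gap: 0.527
```

Run:
```python
from h import *
plan([.5468,-.206,.048],69)
s=snap('top','t2'); crop(s,'c5',300,380,170,250,8); s=snap('scene','s2'); crop(s,'c6',150,230,190,270,8)
```

```text
t 2.7 tcp [ 0.5443 -0.2022  0.1081] jaw az 68.9 x [-0.007  0.005 -1.   ] q [-0.548  0.637  1.644  0.     0.869 -1.752] gap 45.0 F [ 1.1  0.7 -0.2]
dtool mm [60.  -4.2 -2.7] rotvec deg [-0.06  0.09 -0.48]
```

View pics/c5.png

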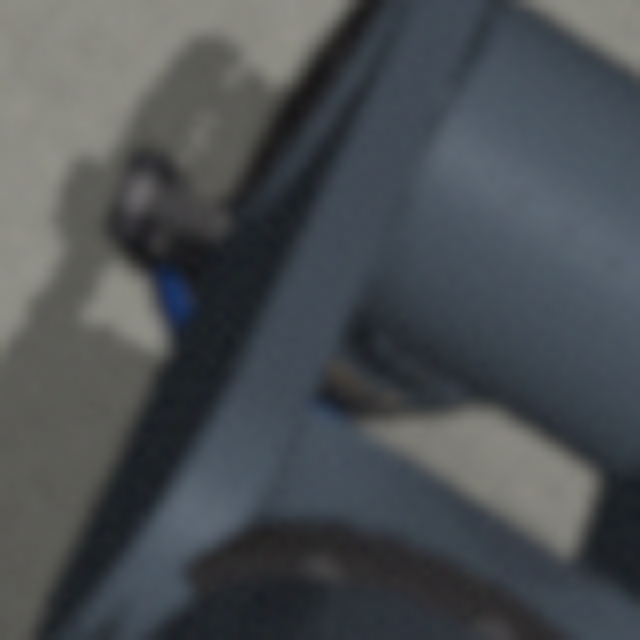

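View pics/c6.png

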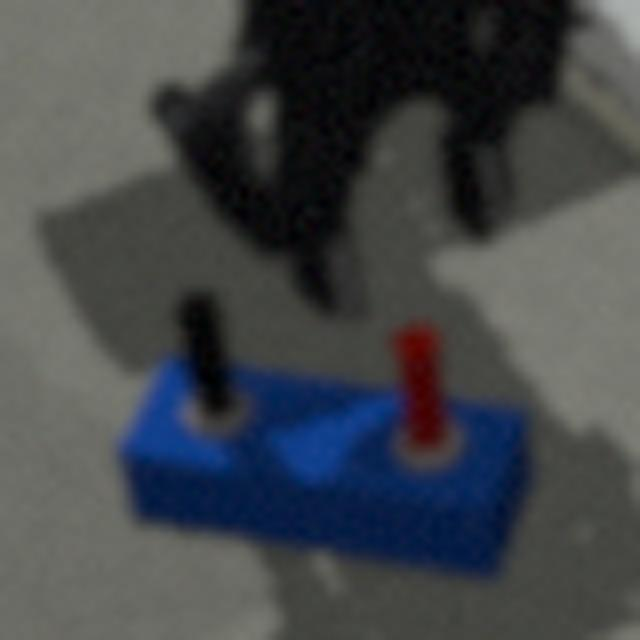

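Emit:
{"api": "move_arm", "payload": {"deltas": [45,5,-4,-2.5,0,0,-0.5,45,25,0,0,0,0,0,45,20,0,0,0,0,0,45,9,0,0,0,0,0,45,0,0,0,0,0,0]}}

```text
t: 3.3
tcp_pos: [0.5502, -0.2083, 0.052]
tool_rot: [-0.402, 0.581, 0.398, 0.585]
force: [-0.5, -0.1, 0.7]
finger_gap: 0.529
```

Run:
```python
from h import *
plan([.5468,-.206,.048],69)
s=snap('scene','s3'); crop(s,'c6',160,230,200,270,10)
print((proj(s,manip.sense()['tcp_pos'])-[160,200])*10)
```

```text
t 3.3 tcp [ 0.5502 -0.2083  0.052 ] jaw az 68.9 x [ 0.008 -0.003 -1.   ] q [-0.553  0.729  1.662  0.002  0.743 -1.757] gap 45.2 F [-0.5 -0.1  0.7]
dtool mm [3.9 4.  0.9] rotvec deg [-0.08  0.01  0.46]
[430.33780923 416.82678009]
```

View pics/c6.png

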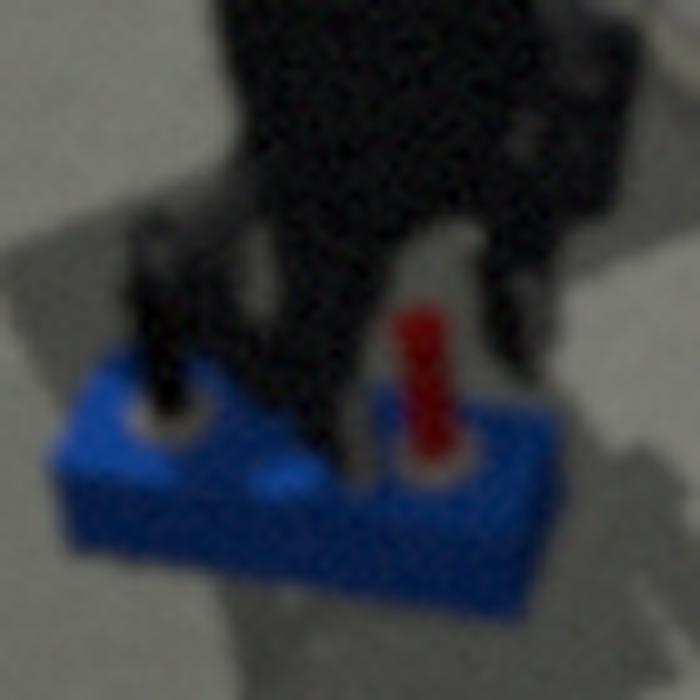

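Emit:
{"api": "move_arm", "payload": {"deltas": [45,2,2,0.5,0,0,0,45,0,0,0,0,0,0,45,0,0,0,0,0,0]}}

```text
t: 3.65
tcp_pos: [0.549, -0.2073, 0.051]
tool_rot: [-0.403, 0.581, 0.397, 0.585]
force: [0.5, -0.2, -0.3]
finger_gap: 0.527
```

Run:
```python
from h import *
plan([.5468,-.206,.048],69)
```

```text
t 3.65 tcp [ 0.549  -0.2073  0.051 ] jaw az 68.9 x [ 0.009 -0.004 -1.   ] q [-0.552  0.728  1.668  0.002  0.735 -1.757] gap 45.0 F [ 0.5 -0.2 -0.3]
dtool mm [3.  2.6 0.4] rotvec deg [-0.07 -0.02  0.57]
```

Emit:
{"api": "move_arm", "payload": {"deltas": [45,2,2.5,0.5,0,0,0.6,45,0,0,0,0,0,0,14,0,0,0,0,0,0,5,0,0,0,0,0,0,5,0,0,0,0,0,0,5,0,0,0,0,0,0,5,0,0,0,0,0,0], "force": 40}}

```text
t: 4.35
tcp_pos: [0.5465, -0.2058, 0.0483]
tool_rot: [-0.4, 0.583, 0.401, 0.583]
force: [-0.2, 0.6, -0.3]
finger_gap: 0.155
```

Run:
```python
from h import *
plan([.5468,-.206,.048],69)
s=snap('scene','s4'); crop(s,'c6',160,230,200,270,10)
```

```text
t 4.35 tcp [ 0.5465 -0.2058  0.0483] jaw az 68.9 x [-0.002  0.001 -1.   ] q [-0.551  0.733  1.667 -0.     0.743 -1.754] gap 13.2 F [-0.2  0.6 -0.3]
dtool mm [ 0.3 -0.3 -0.1] rotvec deg [-0.07  0.   -0.1 ]
```

View pics/c6.png

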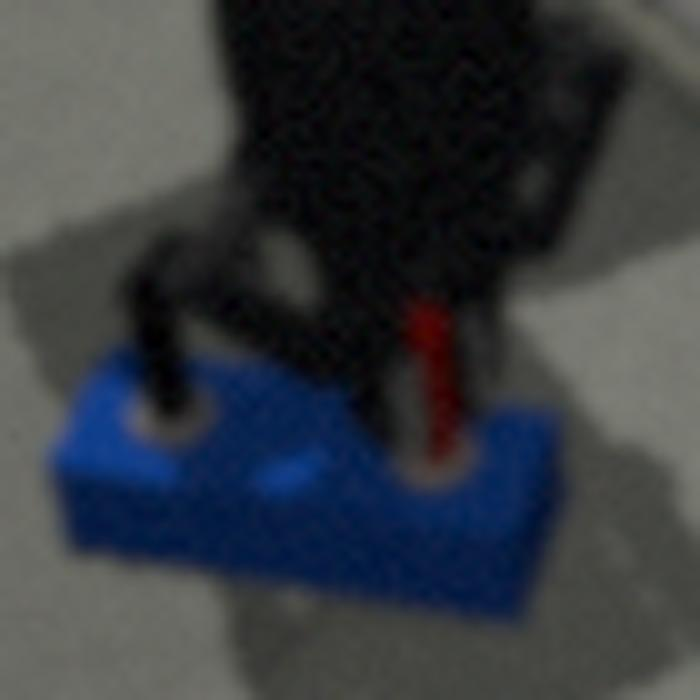

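Emit:
{"api": "move_arm", "payload": {"deltas": [5,-20,0,0,0,0,0,5,-30,0,0,0,0,0,5,-30,0,0,0,0,0,5,-22,0,0,0,0,0,5,0,0,0,0,0,0,5,0,0,0,0,0,0]}}

```text
t: 5.0
tcp_pos: [0.5464, -0.2057, 0.1501]
tool_rot: [-0.4, 0.583, 0.401, 0.583]
force: [0.7, -0.3, -2.4]
finger_gap: 0.149
```

Run:
```python
from h import *
plan([.6368,.068,.15],69)
s=snap('scene','s5'); crop(s,'c6',150,240,170,260,8); s=snap('top','t5')
```

```text
t 5.0 tcp [ 0.5464 -0.2057  0.1501] jaw az 68.9 x [-0.002  0.001 -1.   ] q [-0.551  0.577  1.612 -0.     0.954 -1.754] gap 12.7 F [ 0.7 -0.3 -2.4]
dtool mm [1.000e-01 1.410e+01 2.879e+02] rotvec deg [-0.08 -0.   -0.11]
```

View pics/c6.png

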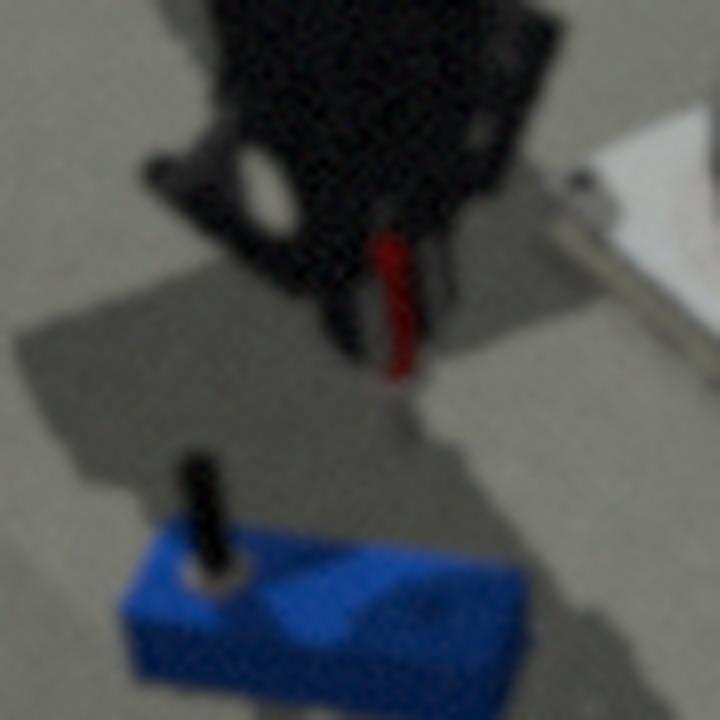

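Run:
```python
from h import *
s=ld('s5'); p=np.array([.5464,-.2057,.1501])
for dy in(-.004,0,.004):
  for dz in(.0357,-.0103,-.0143,-.0443):
    q=p+np.array([-.933*dy,.36*dy,dz]); print(dy,dz,((proj(s,q)-[150,170]+.5)*8-.5).round(0))
crop(s,'c7',180,220,190,240,14)
```

```text
-0.004 0.0357 [387. 257.]
-0.004 -0.0103 [402. 373.]
-0.004 -0.0143 [403. 383.]
-0.004 -0.0443 [413. 454.]
0 0.0357 [379. 250.]
0 -0.0103 [394. 367.]
0 -0.0143 [396. 376.]
0 -0.0443 [405. 448.]
0.004 0.0357 [371. 244.]
0.004 -0.0103 [386. 360.]
0.004 -0.0143 [388. 369.]
0.004 -0.0443 [398. 441.]
```

View pics/c7.png

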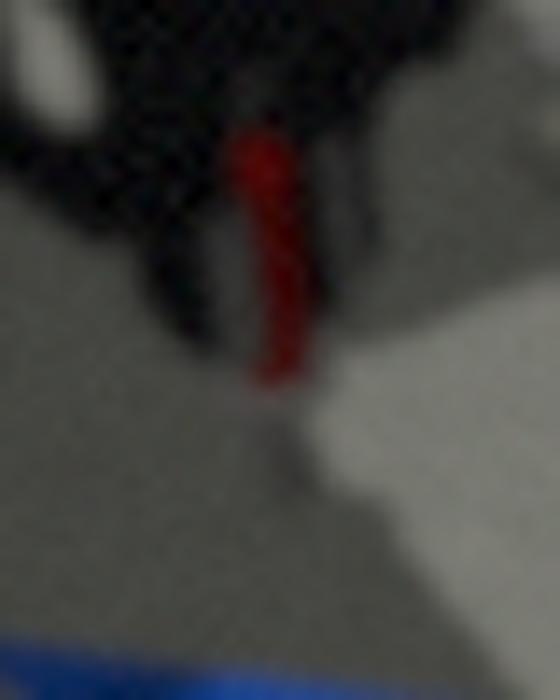

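Emit:
{"api": "move_arm", "payload": {"deltas": [5,0,2,20,0,0,0,5,0,2,40,0,0,0,5,0,2,45,0,0,0,5,0,2,45,0,0,0,5,0,2,45,0,0,0,5,0,2,45,0,0,0,5,0,2,30,0,0,0,5,0,0,17,0,0,0,5,0,0,0,0,0,0,5,0,0,0,0,0,0]}}

```text
t: 6.1
tcp_pos: [0.6361, 0.0662, 0.1492]
tool_rot: [-0.399, 0.584, 0.401, 0.582]
force: [0.9, 0.8, -0.7]
finger_gap: 0.146
```

Run:
```python
from h import *
plan([.6364,.0677,.15],69)
s=snap('scene','s6'); crop(s,'c6',210,310,130,230,8); t=snap('top','t6'); crop(t,'c7',175,285,130,240,6)
p=manip.sense()['tcp_pos']
for dz in(.0357,-.0103,-.0443): print(dz,((proj(s,p+[0,0,dz])-[210,130]+.5)*8-.5).round(0))
print('hole proj',((proj(s,[.6364,.0677,.062])-[210,130]+.5)*8-.5).round(0))
```

```text
t 6.1 tcp [0.6361 0.0662 0.1492] jaw az 68.9 x [-0.004 -0.    -1.   ] q [-0.071  0.644  1.465 -0.     1.037 -1.274] gap 12.4 F [ 0.9  0.8 -0.7]
dtool mm [-0.8  0.3  1.6] rotvec deg [-0.06 -0.09 -0.21]
0.0357 [565. 181.]
-0.0103 [559. 292.]
-0.0443 [555. 369.]
hole proj [553. 460.]
```

View pics/c6.png

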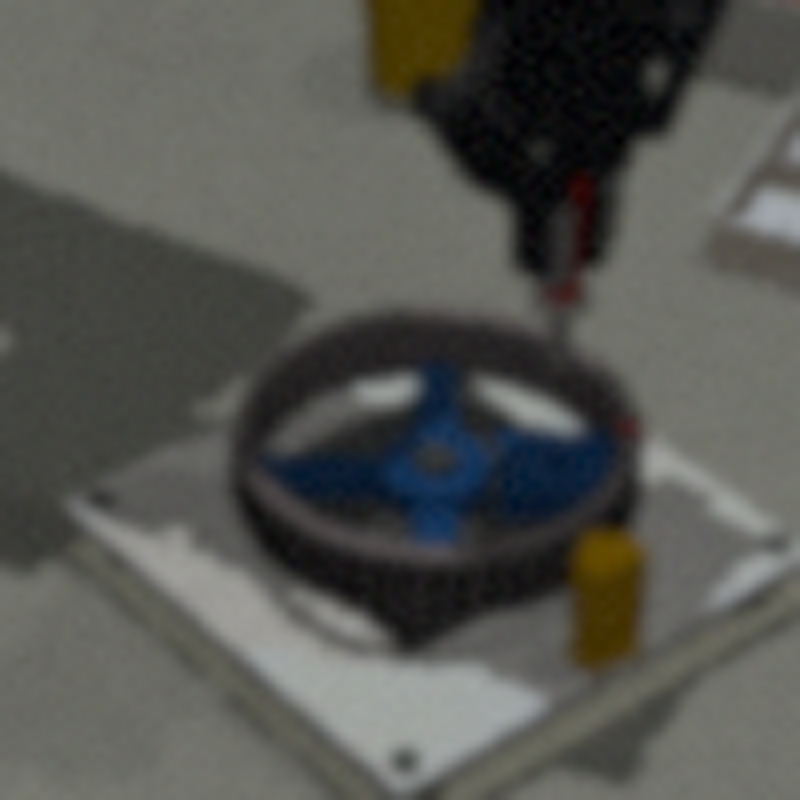

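View pics/c7.png

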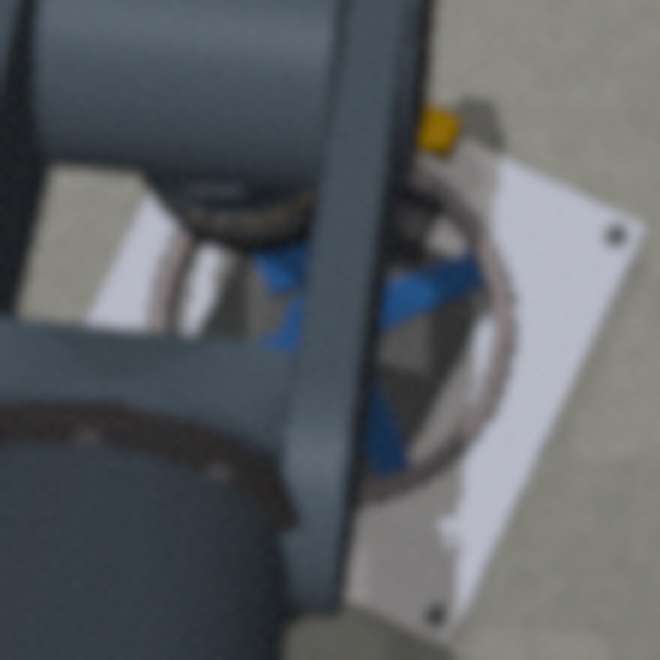

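Run:
```python
from h import *
s=ld('s6'); im=s['image'][150:185,265:295,::-1].astype(float); im=np.clip((im-20)*2,0,255).astype('uint8')
cv2.imwrite('pics/c8.png',cv2.resize(im,None,fx=18,fy=17,interpolation=cv2.INTER_CUBIC))
```

```text
(no output)
```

View pics/c8.png

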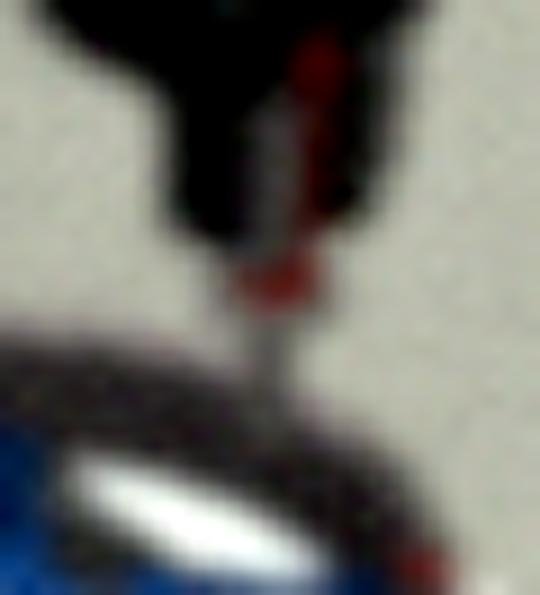

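Emit:
{"api": "move_arm", "payload": {"deltas": [5,5,0,2,0,0,-0.2,5,12,0,0,0,0,0,5,12,0,0,0,0,0,5,8,0,0,0,0,0,5,0,0,0,0,0,0,5,0,0,0,0,0,0]}}

```text
t: 6.8
tcp_pos: [0.6374, 0.0688, 0.1127]
tool_rot: [-0.4, 0.583, 0.4, 0.583]
force: [-0.5, -0.8, -1.1]
finger_gap: 0.148
```

Run:
```python
from h import *
plan([.637,.068,.0933],69)
s=snap('scene','s7');p=manip.sense()['tcp_pos']
print(proj(s,p-[0,0,.0443]),proj(s,[.637,.068,.062]))
im=s['image'][155:205,255:305,::-1].astype(float); im=np.clip((im-10)*2,0,255).astype('uint8')
cv2.imwrite('pics/c8.png',cv2.resize(im,None,fx=12,fy=12,interpolation=cv2.INTER_CUBIC))
```

```text
t 6.8 tcp [0.6374 0.0688 0.1127] jaw az 68.9 x [ 0.001 -0.001 -1.   ] q [-6.600e-02  6.920e-01  1.488e+00 -1.000e-03  9.610e-01 -1.269e+00] gap 12.6 F [-0.5 -0.8 -1.1]
dtool mm [19.4  0.1 -0.9] rotvec deg [-0.07 -0.02  0.05]
[279.43766072 185.11480085] [278.96433178 187.0456479 ]
```

View pics/c8.png

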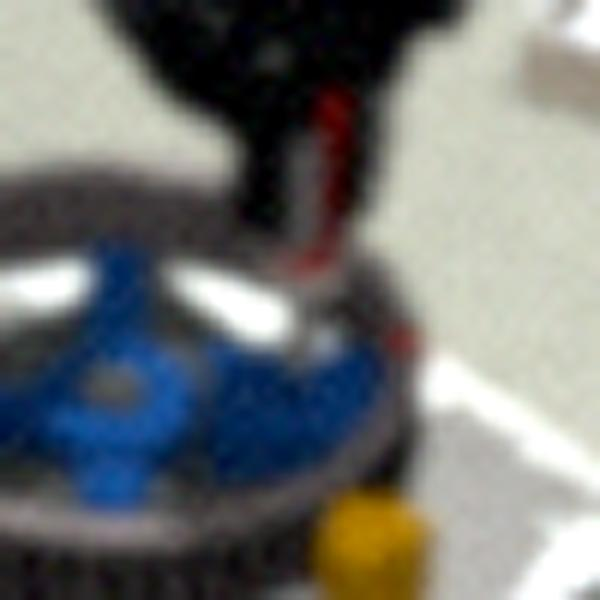

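Emit:
{"api": "move_arm", "payload": {"deltas": [5,3,0,-1,0,0,0,5,2,0,0,0,0,0,5,1,0,0,0,0,0,5,0,0,0,0,0,0]}}

```text
t: 7.25
tcp_pos: [0.6371, 0.0679, 0.1072]
tool_rot: [-0.401, 0.583, 0.4, 0.583]
force: [-1.0, -0.1, -0.8]
finger_gap: 0.15
```

Run:
```python
from h import *
plan([.637,.068,.0933],69)
```

```text
t 7.25 tcp [0.6371 0.0679 0.1072] jaw az 68.9 x [ 0.001 -0.001 -1.   ] q [-6.800e-02  6.990e-01  1.492e+00 -1.000e-03  9.490e-01 -1.270e+00] gap 12.8 F [-1.  -0.1 -0.8]
dtool mm [13.9  0.2  0. ] rotvec deg [-0.07 -0.    0.09]
```

Tip is at about 63 mm. Descending slowly while watching the force.

Emit:
{"api": "move_arm", "payload": {"deltas": [5,1.5,0,0,0,0,0,5,1.5,0,0,0,0,0,5,0,0,0,0,0,0]}}

```text
t: 7.55
tcp_pos: [0.6371, 0.0679, 0.104]
tool_rot: [-0.401, 0.583, 0.4, 0.583]
force: [0.5, 0.3, -1.0]
finger_gap: 0.148
```

Emit:
{"api": "move_arm", "payload": {"deltas": [5,1.5,0,0,0,0,0,5,0,0,0,0,0,0]}}

```text
t: 7.75
tcp_pos: [0.6373, 0.068, 0.1027]
tool_rot: [-0.401, 0.583, 0.4, 0.583]
force: [0.7, 0.0, -0.9]
finger_gap: 0.15
```

Emit:
{"api": "move_arm", "payload": {"deltas": [5,2,0,0,0,0,0,5,1,0,0,0,0,0,5,0,0,0,0,0,0]}}

```text
t: 8.05
tcp_pos: [0.6372, 0.0681, 0.0996]
tool_rot: [-0.401, 0.583, 0.4, 0.583]
force: [0.2, 0.6, -0.9]
finger_gap: 0.144
```

Emit:
{"api": "move_arm", "payload": {"deltas": [5,2,0,0,0,0,0,5,1,0,0,0,0,0,5,0,0,0,0,0,0]}}

```text
t: 8.35
tcp_pos: [0.6372, 0.068, 0.0967]
tool_rot: [-0.401, 0.583, 0.4, 0.583]
force: [0.2, 1.6, 0.1]
finger_gap: 0.151
```

Emit:
{"api": "move_arm", "payload": {"deltas": [5,1.5,0,0,0,0,0,5,1,0,0,0,0,0,5,0,0,0,0,0,0]}}

```text
t: 8.65
tcp_pos: [0.6373, 0.068, 0.0942]
tool_rot: [-0.401, 0.583, 0.4, 0.583]
force: [-0.2, 2.0, 0.5]
finger_gap: 0.15
```

Run:
```python
from h import *
plan([.637,.068,.0933],69)
s=snap('scene','s8')
im=s['image'][155:205,245:295,::-1].astype(float); im=np.clip((im-10)*2,0,255).astype('uint8')
cv2.imwrite('pics/c8.png',cv2.resize(im,None,fx=12,fy=12,interpolation=cv2.INTER_CUBIC))
```

```text
t 8.65 tcp [0.6373 0.068  0.0942] jaw az 68.9 x [ 0.002 -0.    -1.   ] q [-0.068  0.717  1.499 -0.     0.924 -1.27 ] gap 12.8 F [-0.2  2.   0.5]
dtool mm [ 0.9  0.3 -0.1] rotvec deg [-0.08  0.01  0.1 ]
```

View pics/c8.png

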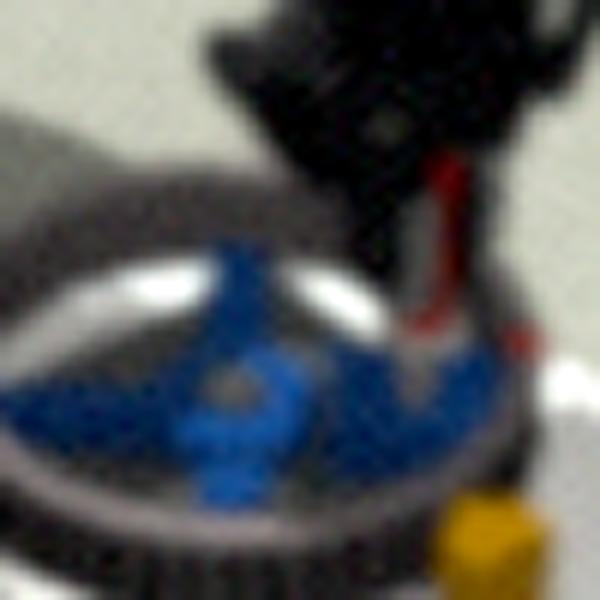

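Emit:
{"api": "move_arm", "payload": {"deltas": [18,0,0,0,0,0,0,30,0,0,0,0,0,0,36,0,0,0,0,0,0,36,0,0,0,0,0,0,36,0,0,0,0,0,0,36,0,0,0,0,0,0]}}

```text
t: 9.3
tcp_pos: [0.6373, 0.0678, 0.0943]
tool_rot: [-0.401, 0.583, 0.4, 0.583]
force: [0.6, -0.8, -0.9]
finger_gap: 0.423
```

Run:
```python
from h import *
plan([.637,.068,.17],69)
s=snap('scene','s9')
im=s['image'][155:205,245:295,::-1].astype(float); im=np.clip((im-10)*2,0,255).astype('uint8')
cv2.imwrite('pics/c8.png',cv2.resize(im,None,fx=12,fy=12,interpolation=cv2.INTER_CUBIC))
```

```text
t 9.3 tcp [0.6373 0.0678 0.0943] jaw az 68.9 x [ 0.002 -0.001 -1.   ] q [-6.800e-02  7.170e-01  1.499e+00 -1.000e-03  9.240e-01 -1.270e+00] gap 36.2 F [ 0.6 -0.8 -0.9]
dtool mm [-75.7   0.2   0.1] rotvec deg [-0.07 -0.01  0.1 ]
```

View pics/c8.png

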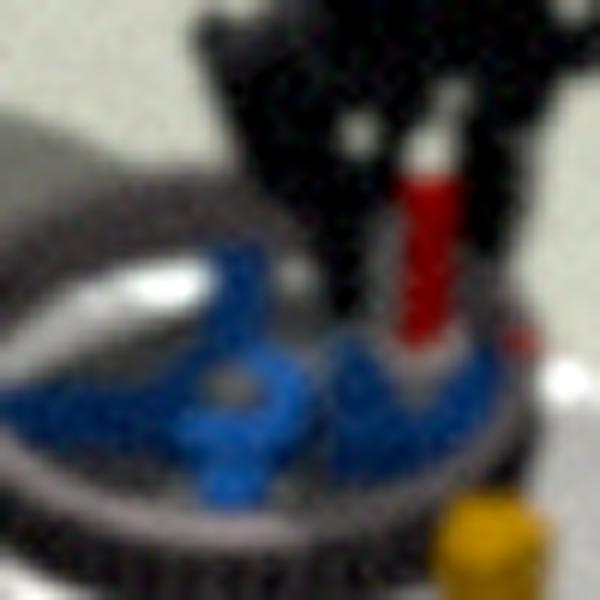

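Emit:
{"api": "move_arm", "payload": {"deltas": [36,-15,0,0,0,0,0,36,-30,0,0,0,0,0,36,-30,0,0,0,0,0,36,0,0,0,0,0,0]}}

```text
t: 9.75
tcp_pos: [0.6407, 0.0678, 0.1753]
tool_rot: [-0.403, 0.58, 0.397, 0.586]
force: [0.8, -0.3, 0.6]
finger_gap: 0.419
```

Run:
```python
from h import *
plan([.5252,.0487,.17],0)
s=snap('scene','s10');crop(s,'c8',215,315,140,240,7)
```

```text
t 9.75 tcp [0.6407 0.0678 0.1753] jaw az 68.9 x [ 0.013 -0.001 -1.   ] q [-6.700e-02  6.120e-01  1.444e+00 -1.000e-03  1.073e+00 -1.270e+00] gap 35.8 F [ 0.8 -0.3  0.6]
dtool mm [  3.8 101.  -59.4] rotvec deg [68.94  0.59  0.51]
```

View pics/c8.png

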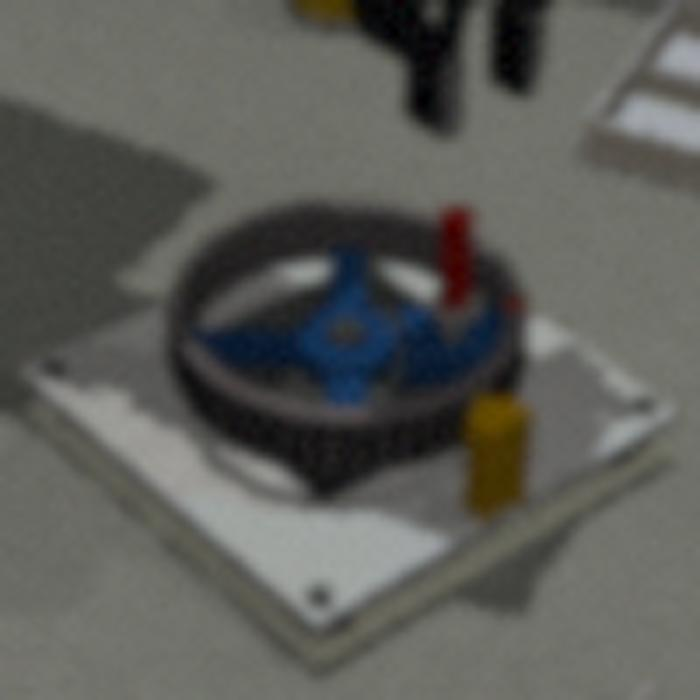

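Emit:
{"api": "move_arm", "payload": {"deltas": [36,0,33,-20,0,0.6,0.5,36,0,40,-22,0,0,0,36,0,28,-17,0,0,0,36,0,0,0,8.5,0,0,36,0,0,0,8.5,0,0,36,0,0,0,8.5,0,0,36,0,0,0,8.5,0,0,36,0,0,0,8.5,0,0,36,0,0,0,8.5,0,0,36,0,0,0,8.5,0,0]}}

```text
t: 10.8
tcp_pos: [0.521, 0.0493, 0.1697]
tool_rot: [-0.058, 0.709, 0.054, 0.7]
force: [-0.3, -0.4, -0.5]
finger_gap: 0.421
```

Emit:
{"api": "move_arm", "payload": {"deltas": [36,10,0,0,8.5,0,0,36,30,0,0,0,0,0,36,10,0,0,0,0,0,36,0,0,0,0,0,0,36,0,0,0,0,0,0]}}

```text
t: 11.3
tcp_pos: [0.5212, 0.0488, 0.1202]
tool_rot: [-0.008, 0.711, 0.003, 0.703]
force: [-0.3, 0.4, 0.5]
finger_gap: 0.42
```

Run:
```python
from h import *
plan([.5252,.0487,.066],0)
s=snap('scene','s11');crop(s,'c8',215,315,120,220,7)
s=snap('top','t11');crop(s,'c9',175,285,130,240,7)
```

```text
t 11.3 tcp [0.5212 0.0488 0.1202] jaw az 0.9 x [-0.011 -0.007 -1.   ] q [-0.115  0.562  1.779 -0.012  0.81  -0.124] gap 35.8 F [-0.3  0.4  0.5]
dtool mm [54.2  0.2  4.6] rotvec deg [ 0.93 -0.62  0.41]
```

View pics/c8.png

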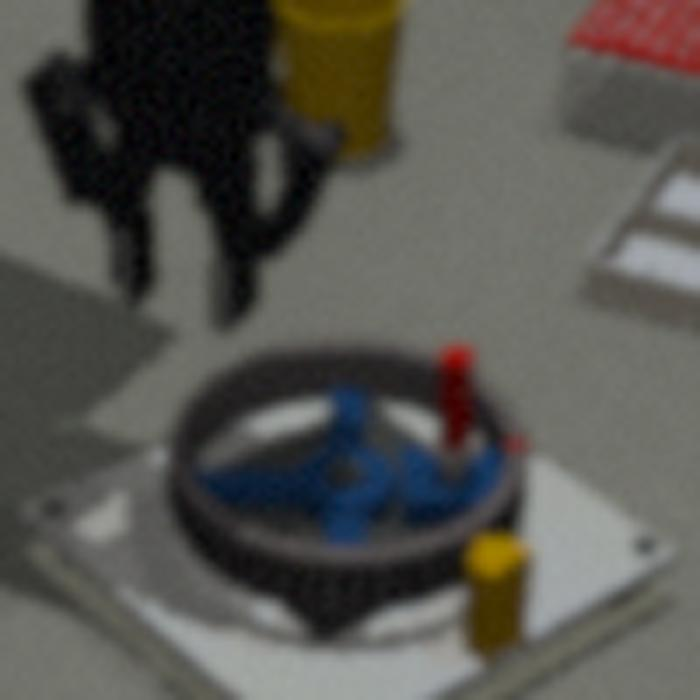

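View pics/c9.png

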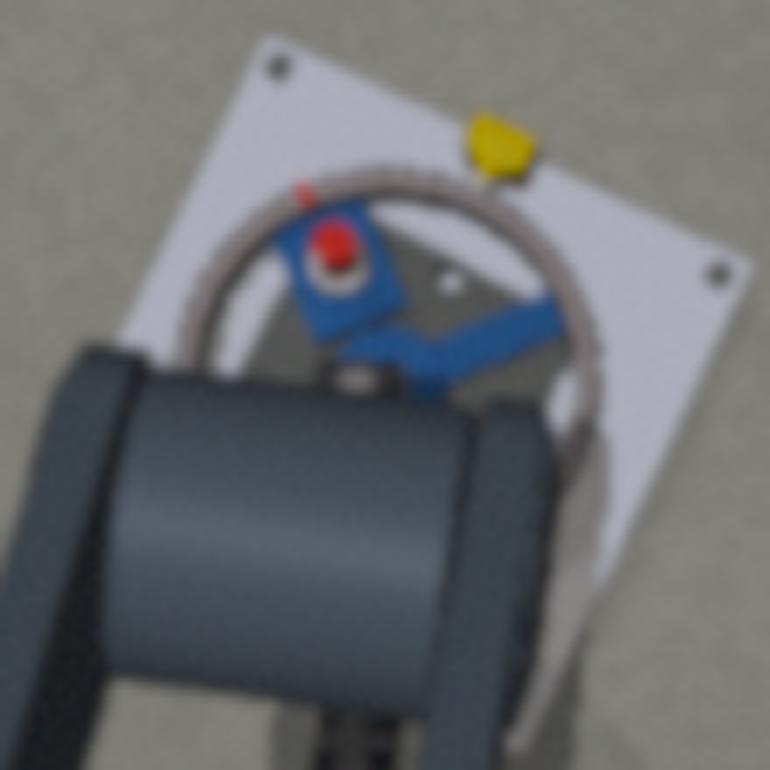

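Emit:
{"api": "move_arm", "payload": {"deltas": [36,5,0,4.5,0.9,-0.6,0.4,36,20,0,0,0,0,0,36,15,0,0,0,0,0,36,0,0,0,0,0,0,36,0,0,0,0,0,0], "force": 20}}

```text
t: 11.9
tcp_pos: [0.5259, 0.0488, 0.0803]
tool_rot: [-0.0, 0.707, 0.0, 0.707]
force: [-0.5, 0.7, 0.2]
finger_gap: 0.421
```

Run:
```python
from h import *
plan([.5252,.0487,.066],0)
s=snap('scene','s12');crop(s,'c8',215,315,140,240,7)
```

```text
t 11.9 tcp [0.5259 0.0488 0.0803] jaw az 0.0 x [ 0.001 -0.    -1.   ] q [-0.119  0.632  1.799 -0.     0.709 -0.119] gap 35.9 F [-0.5  0.7  0.2]
dtool mm [14.3 -0.1 -0.8] rotvec deg [0.01 0.03 0.01]
```

View pics/c8.png

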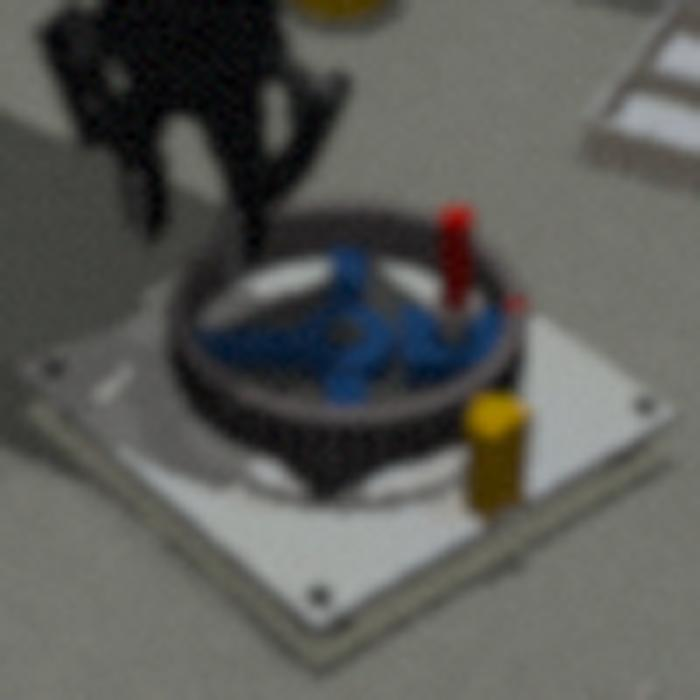

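Emit:
{"api": "move_arm", "payload": {"deltas": [36,7,0,-0.7,0,0,0,36,7,0,0,0,0,0,36,0,0,0,0,0,0,20,0,0,0,0,0,0,14,0,0,0,0,0,0,10,0,0,0,0,0,0,10,0,0,0,0,0,0], "force": 20}}

```text
t: 12.65
tcp_pos: [0.5253, 0.0488, 0.0663]
tool_rot: [-0.0, 0.707, 0.0, 0.707]
force: [1.4, -0.0, 1.1]
finger_gap: 0.116
```

Emit:
{"api": "move_arm", "payload": {"deltas": [5,0,0,0,0,0,0,3,0,0,0,0,0,0,3,0,0,0,0,0,0], "force": 20}}

```text
t: 12.95
tcp_pos: [0.526, 0.0488, 0.0664]
tool_rot: [0.0, 0.706, -0.0, 0.708]
force: [3.0, 0.5, 0.1]
finger_gap: 0.081
```

Run:
```python
from h import *
plan([.5252,.0487,.066],0); print(manip.sense()['ft_torque'])
s=snap('scene','s13');crop(s,'c8',215,315,140,240,7)
```

```text
t 12.95 tcp [0.526  0.0488 0.0664] jaw az -0.0 x [ 0.002 -0.    -1.   ] q [-0.119  0.657  1.807  0.     0.675 -0.119] gap 6.9 F [3.  0.5 0.1]
dtool mm [ 0.4 -0.1 -0.8] rotvec deg [-0.03  0.14  0.01]
[ 0.04523603 -0.45991673 -0.33511459]
```

View pics/c8.png

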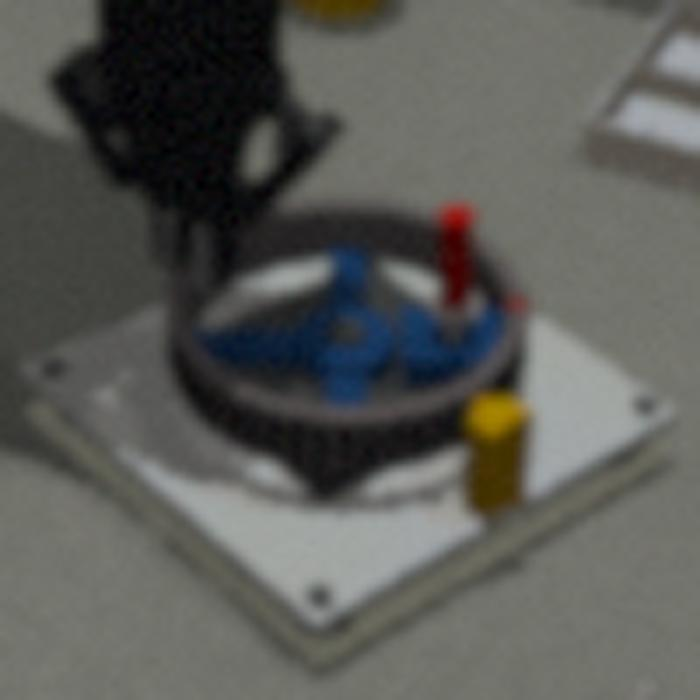

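Emit:
{"api": "move_arm", "payload": {"deltas": [3,0,1,0,0.8,0,0,3,0,2,0.03,1.6,0,0,3,0,2,0.03,1.6,0,0,3,0,2,0.03,1.6,0,0,3,0,2,0.03,1.6,0,0,3,0,1,0,0.8,0,0], "force": 30}}

```text
t: 13.6
tcp_pos: [0.5263, 0.0562, 0.0663]
tool_rot: [0.048, 0.705, -0.05, 0.706]
force: [1.0, -11.2, 0.1]
finger_gap: 0.069
```

```bash
cat >> h.py <<'E'
def arc(c=(.597,.0487),Rr=.071):
    m=manip.sense(); R=Ro.from_quat(m['tool_rot']).as_matrix(); p=m['tcp_pos'][:2]-c
    ph=np.degrees(np.arctan2(p[1],p[0])); F=R.T@m['force']
    print('t',round(m['t'],2),'tcp',m['tcp_pos'].round(4),'phi',ph.round(2),'r',(np.hypot(*p)*1000).round(2),'jaw',np.degrees(np.arctan2(R[1,2],R[0,2])).round(2),'xdir',R[:,0].round(3),'Ftool',F.round(1),'M',m['ft_torque'].round(2),'gap',round(m['finger_gap']*85.4,1))
E
python3 - <<'E'
from h import *
arc()
s=snap('scene','s14');crop(s,'c8',215,315,140,240,7)
s=snap('top','t14');crop(s,'c9',175,285,130,240,7)
E
```

```text
t 13.6 tcp [0.5263 0.0562 0.0663] phi 173.92 r 71.11 jaw -7.94 xdir [ 0.001 -0.004 -1.   ] Ftool [ -0.1 -11.    2.5] M [-1.81 -0.26 -0.32] gap 5.9
```

View pics/c8.png

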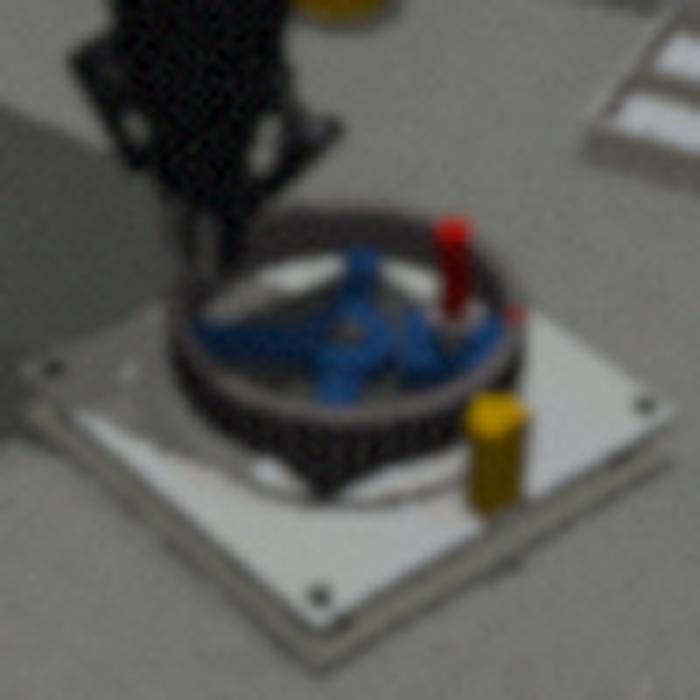

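View pics/c9.png

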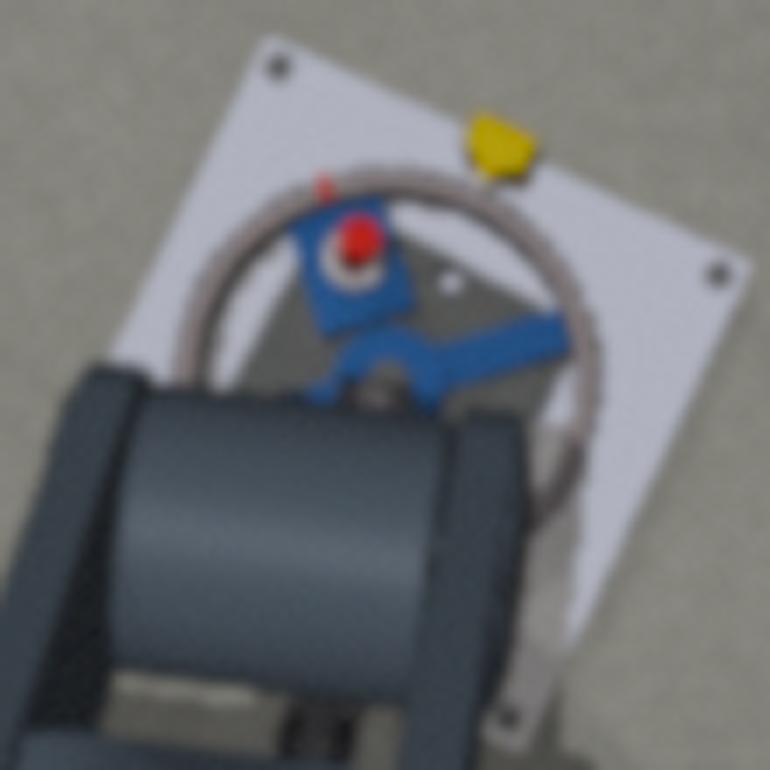

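Emit:
{"api": "move_arm", "payload": {"deltas": [3,0,2,0.03,1.6,0,0,3,0,2,0.03,1.6,0,0,3,0,2,0.03,1.6,0,0,3,0,2,0.03,1.6,0,0,3,0,2,0.03,1.6,0,0,3,0,2,0.03,1.6,0,0,3,0,2,0.03,1.6,0,0,3,0,2,0.03,1.6,0,0,3,0,2,0.03,1.6,0,0,3,0,2,0.03,1.6,0,0]}}

```text
t: 14.7
tcp_pos: [0.5306, 0.0752, 0.0661]
tool_rot: [0.145, 0.692, -0.148, 0.692]
force: [0.4, -10.5, 1.5]
finger_gap: 0.073
```

Run:
```python
from h import *
arc()
```

```text
t 14.7 tcp [0.5306 0.0752 0.0661] phi 158.2 r 71.48 jaw -23.95 xdir [-0.002 -0.004 -1.   ] Ftool [-1.4 -9.4  4.7] M [-1.87 -0.07 -0.39] gap 6.3
```

Emit:
{"api": "move_arm", "payload": {"deltas": [3,0,2,-0.1,1.6,0,0,3,0,2,-0.1,1.6,0,0,3,0,2,-0.1,1.6,0,0,3,0,2,0.03,1.6,0,0,3,0,2,0.03,1.6,0,0,3,0,2,0.03,1.6,0,0,3,0,2,0.03,1.6,0,0,3,0,2,0.03,1.6,0,0,3,0,1,0.03,0.8,0,0,3,0,0,0,0,0,0]}}

```text
t: 15.7
tcp_pos: [0.5382, 0.0899, 0.066]
tool_rot: [0.225, 0.67, -0.229, 0.669]
force: [0.4, -10.4, 1.7]
finger_gap: 0.07
```

Run:
```python
from h import *
arc()
s=snap('scene','s15');crop(s,'c8',215,315,140,240,7)
s=snap('top','t15');crop(s,'c9',175,285,130,240,7)
```

```text
t 15.7 tcp [0.5382 0.0899 0.066 ] phi 144.99 r 71.76 jaw -37.49 xdir [-0.003 -0.005 -1.   ] Ftool [-1.7 -8.   6.6] M [-1.86  0.02 -0.31] gap 6.0
```

View pics/c8.png

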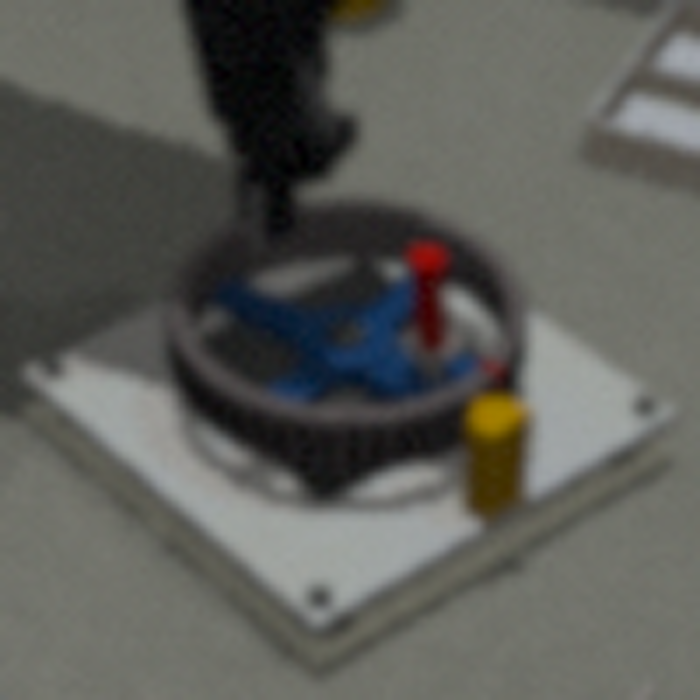

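View pics/c9.png

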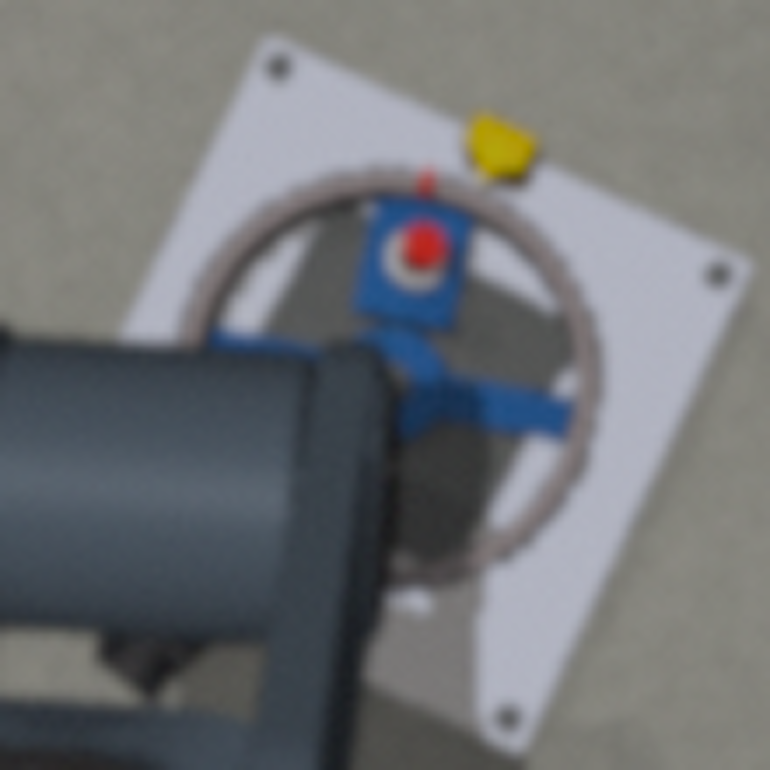

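Emit:
{"api": "move_arm", "payload": {"deltas": [3,0,1.5,0.1,1.2,0,0,3,0,1.5,0.1,1.2,0,0,3,0,1.5,0.1,1.2,0,0,3,0,1.5,0.1,1.2,0,0,3,0,1.5,0.1,1.2,0,0,3,0,1.5,0.1,1.2,0,0,3,0,1.5,0.1,1.2,0,0,3,0,1.2,0.1,1,0,0,3,0,1,0.02,0.8,0,0,3,0,0,0,0,0,0]}}

```text
t: 16.8
tcp_pos: [0.5455, 0.0989, 0.0657]
tool_rot: [0.283, 0.648, -0.288, 0.645]
force: [-3.3, -10.6, 1.8]
finger_gap: 0.066
```

```bash
cat >> h.py <<'E'
def look(n):
    arc()
    s=snap('scene','s'+n); t=snap('top','t'+n)
    a=s['image'][150:240,225:315,::-1]; b=t['image'][140:185,205:275,::-1]
    a=cv2.resize(a,(400,400),interpolation=cv2.INTER_CUBIC); b=cv2.resize(b,None,fx=400/45,fy=400/45,interpolation=cv2.INTER_CUBIC)[:, :400*70//45]
    b=cv2.resize(b,(390,250)); b=cv2.copyMakeBorder(b,0,150,0,0,cv2.BORDER_CONSTANT)
    cv2.imwrite('pics/L'+n+'.png',np.hstack([a,b]))
    # red mark blob
    hs=cv2.cvtColor(t['image'],cv2.COLOR_RGB2HSV)
E
python3 - <<'E'
from h import *
look('16')
E
```

```text
t 16.8 tcp [0.5455 0.0989 0.0657] phi 135.76 r 71.9 jaw -47.69 xdir [-0.007 -0.005 -1.   ] Ftool [-1.7 -9.6  5.6] M [-1.71  0.36 -0.35] gap 5.6
```

View pics/L16.png

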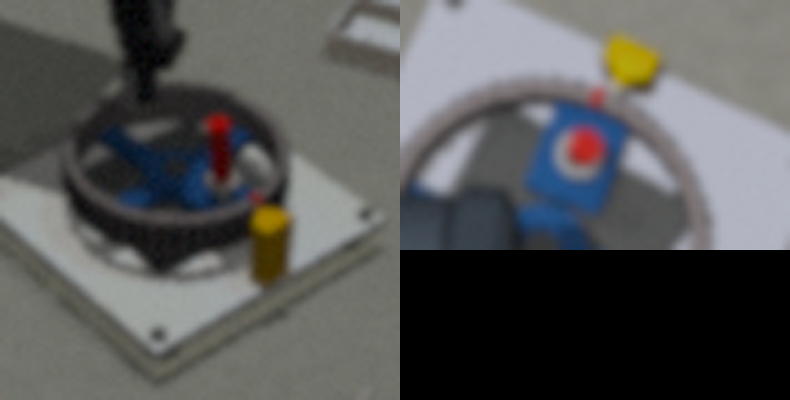

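Emit:
{"api": "move_arm", "payload": {"deltas": [3,0,1,0.05,0.8,0,0,3,0,1,0.05,0.8,0,0,3,0,1,0.05,0.8,0,0,3,0,0,0,0,0,0]}}

```text
t: 17.3
tcp_pos: [0.5475, 0.1009, 0.0656]
tool_rot: [0.297, 0.642, -0.302, 0.639]
force: [-3.1, -10.0, 2.2]
finger_gap: 0.066
```

Run:
```python
from h import *
arc()
```

```text
t 17.3 tcp [0.5475 0.1009 0.0656] phi 133.48 r 71.94 jaw -50.1 xdir [-0.008 -0.004 -1.   ] Ftool [-2.2 -8.9  5.7] M [-1.65  0.41 -0.32] gap 5.6
```

Emit:
{"api": "move_arm", "payload": {"deltas": [3,0,1,0.05,0.8,0,0,3,0,1,0.05,0.8,0,0,3,0,0,0,0,0,0]}}

```text
t: 17.6
tcp_pos: [0.5489, 0.1022, 0.0656]
tool_rot: [0.306, 0.638, -0.311, 0.634]
force: [-3.2, -10.4, 2.3]
finger_gap: 0.067
```

Run:
```python
from h import *
arc()
```

```text
t 17.6 tcp [0.5489 0.1022 0.0656] phi 131.95 r 71.96 jaw -51.7 xdir [-0.008 -0.004 -1.   ] Ftool [-2.2 -9.   6.2] M [-1.54  0.51 -0.29] gap 5.7
```

Emit:
{"api": "move_arm", "payload": {"deltas": [3,0,1,0.05,0.8,0,0,3,0,1,0.05,0.8,0,0,3,0,0,0,0,0,0]}}

```text
t: 17.9
tcp_pos: [0.5503, 0.1035, 0.0656]
tool_rot: [0.315, 0.634, -0.32, 0.63]
force: [-3.4, -8.9, 4.4]
finger_gap: 0.068
```

Run:
```python
from h import *
look('17')
```

```text
t 17.9 tcp [0.5503 0.1035 0.0656] phi 130.43 r 71.97 jaw -53.3 xdir [-0.009 -0.004 -1.   ] Ftool [-4.4 -8.1  5.1] M [-1.47  0.52 -0.3 ] gap 5.8
```

View pics/L17.png

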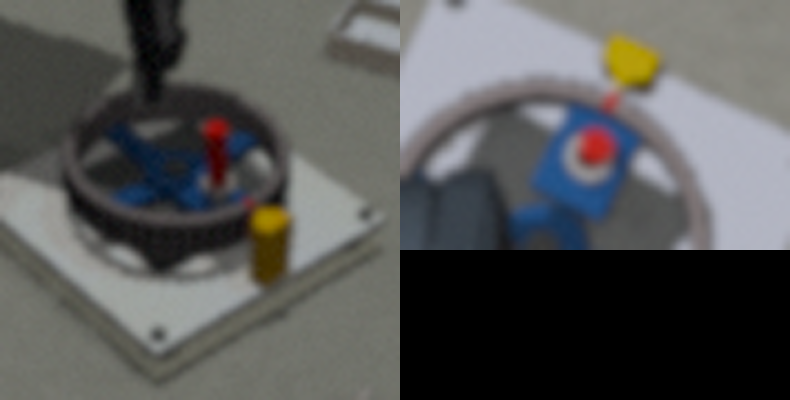

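Emit:
{"api": "move_arm", "payload": {"deltas": [3,-0.2,1,0.05,0.8,0,0,3,-0.2,0.7,0.05,0.6,0,0,3,0,0,0,0,0,0]}}

```text
t: 18.3
tcp_pos: [0.5515, 0.1045, 0.0658]
tool_rot: [0.322, 0.63, -0.328, 0.626]
force: [-3.4, -8.3, 2.1]
finger_gap: 0.064
```

Run:
```python
from h import *
arc()
```

```text
t 18.3 tcp [0.5515 0.1045 0.0658] phi 129.17 r 71.97 jaw -54.7 xdir [-0.009 -0.004 -1.   ] Ftool [-2.  -7.6  4.8] M [-1.35  0.46 -0.29] gap 5.5
```

Emit:
{"api": "move_arm", "payload": {"deltas": [3,-0.2,0.7,0.05,0.6,0,0,3,0,0.7,0.05,0.6,0,0,3,0,0,0,0,0,0]}}

```text
t: 18.6
tcp_pos: [0.5525, 0.1053, 0.0659]
tool_rot: [0.329, 0.627, -0.334, 0.622]
force: [-3.1, -8.3, 1.9]
finger_gap: 0.064
```

Run:
```python
from h import *
look('18')
```

```text
t 18.6 tcp [0.5525 0.1053 0.0659] phi 128.13 r 72.0 jaw -55.9 xdir [-0.01  -0.004 -1.   ] Ftool [-1.8 -7.2  5.1] M [-1.31  0.49 -0.27] gap 5.5
```

View pics/L18.png

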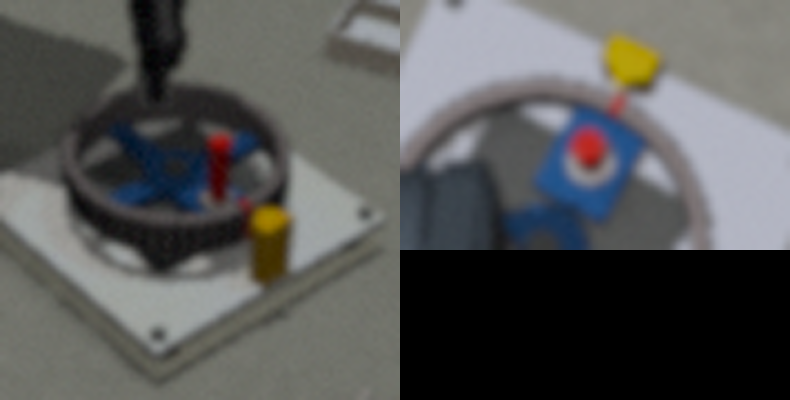

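Run:
```python
from h import *
L=[]
for n in('17','18'):
    s=ld('s'+n); L.append(cv2.resize(s['image'][170:210,250:290,::-1],(380,380),interpolation=cv2.INTER_CUBIC))
cv2.imwrite('pics/c10.png',np.hstack(L))
```

```text
(no output)
```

View pics/c10.png

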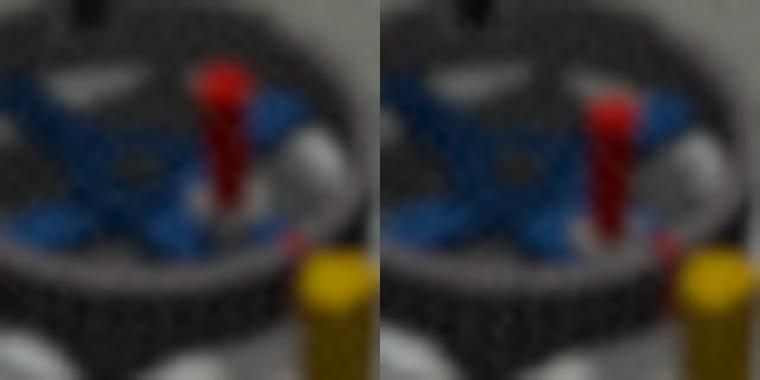

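Run:
```python
from h import *
s=ld('s18');c=np.array([.597,.0487])
for az,zo in((-24.1,.076),(-26.4,.076),(-26.4,.070),(-26.4,.066),(-26.4,.062)):
    p=c+.045*np.array([np.cos(np.radians(az)),np.sin(np.radians(az))])
    print(az,zo,[((proj(s,[*p,zo+h])-[250,170]+.5)*9.5-.5).round(0) for h in(.05,.002)])
```

```text
-24.1 0.076 [array([239.,  69.]), array([234., 196.])]
-26.4 0.076 [array([235.,  71.]), array([229., 199.])]
-26.4 0.07 [array([234.,  87.]), array([228., 214.])]
-26.4 0.066 [array([233.,  98.]), array([228., 224.])]
-26.4 0.062 [array([233., 109.]), array([228., 235.])]
```

Emit:
{"api": "move_arm", "payload": {"deltas": [3,0,-0.8,0,-0.6,0,0,3,0,-0.7,0,-0.6,0,0,3,0,0,0,0,0,0]}}

```text
t: 19.0
tcp_pos: [0.5525, 0.1053, 0.0661]
tool_rot: [0.324, 0.63, -0.327, 0.626]
force: [-2.3, -6.5, 1.0]
finger_gap: 0.069
```

Run:
```python
from h import *
look('19')
L=[]
for n in('17','18','19'):
    s=ld('s'+n); L.append(cv2.resize(s['image'][175:210,258:283,::-1],(260,364),interpolation=cv2.INTER_CUBIC))
    im=s['image'][175:198,260:280].astype(int); m=(im[...,0]>70)&(im[...,0]>2.2*im[...,1]); w=m*im[...,0]
    v,u=np.nonzero(m); 
    # brightest cap rows
    col=im[:,:,0].max(1)*(m.any(1)); print(n,(175+v.min(),175+v.max()),[int(x) for x in col])
cv2.imwrite('pics/c10.png',np.hstack(L))
```

```text
t 19.0 tcp [0.5525 0.1053 0.0661] phi 128.16 r 71.97 jaw -54.78 xdir [-0.007 -0.002 -1.   ] Ftool [-0.9 -5.6  3.9] M [-0.91  0.33 -0.47] gap 5.9
17 (np.int64(176), np.int64(181)) [0, 78, 123, 144, 142, 114, 81, 0, 0, 0, 0, 0, 0, 0, 0, 0, 0, 0, 0, 0, 0, 0, 0]
18 (np.int64(181), np.int64(184)) [0, 0, 0, 0, 0, 0, 144, 136, 110, 79, 0, 0, 0, 0, 0, 0, 0, 0, 0, 0, 0, 0, 0]
19 (np.int64(180), np.int64(184)) [0, 0, 0, 0, 0, 132, 145, 137, 107, 76, 0, 0, 0, 0, 0, 0, 0, 0, 0, 0, 0, 0, 0]
```

View pics/c10.png

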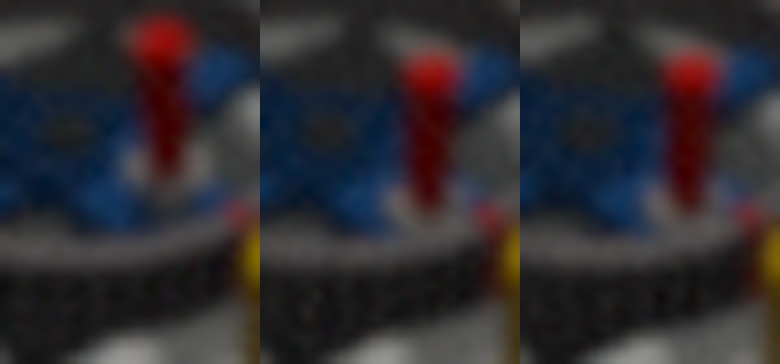

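Run:
```python
from h import *
np.set_printoptions(precision=4,suppress=True,linewidth=150)
for cam in('s','t'):
  for n in(['10','17','18','19'] if cam=='s' else ['11','17','18','19']):
    s=ld(cam+n); im=s['image'].astype(int); D=s['depth']
    m=(im[...,0]>90)&(im[...,0]>2.2*im[...,1]); m[:,:200]=0;m[:,300:]=0
    if cam=='t': m[:150]=0; m[200:]=0
    P=[(dep(s,u,v),u,v) for v,u in zip(*np.nonzero(m)) if D[v,u]>0]
    P=[p for p in P if np.hypot(p[0][0]-.597,p[0][1]-.0487)<.062]
    z=sorted([p[0][2] for p in P])[::-1]; print(cam,n,len(P),np.round(z[:10],4))
```

```text
s 10 0 []
s 17 16 [0.1271 0.1252 0.1252 0.1249 0.1249 0.1243 0.1238 0.1235 0.1234 0.1233]
s 18 13 [0.1128 0.1125 0.1124 0.1117 0.1112 0.1112 0.1111 0.1103 0.1102 0.1092]
s 19 14 [0.1135 0.1132 0.1122 0.1121 0.1117 0.1113 0.111  0.111  0.1107 0.1104]
t 11 28 [0.1298 0.1288 0.1288 0.1278 0.1277 0.1277 0.1275 0.1275 0.127  0.1268]
t 17 25 [0.1273 0.1265 0.1264 0.1261 0.1257 0.1255 0.1254 0.1252 0.1251 0.1248]
t 18 26 [0.1173 0.1144 0.114  0.1138 0.1136 0.1135 0.1135 0.1133 0.1133 0.1128]
t 19 24 [0.1163 0.1159 0.1145 0.1142 0.1137 0.1137 0.1133 0.1132 0.113  0.1128]
```

Emit:
{"api": "move_arm", "payload": {"deltas": [12,0,0,0,0,0,0,20,0,0,0,0,0,0,30,0,0,0,0,0,0,30,0,0,0,0,0,0,30,-10,0,0,0,0,0,30,-30,0,0,0,0,0,30,-40,0,0,0,0,0,30,-30,0,0,0,0,0,30,0,0,0,0,0,0,30,0,0,0,0,0,0]}}

```text
t: 20.1
tcp_pos: [0.5558, 0.1067, 0.1779]
tool_rot: [0.325, 0.627, -0.325, 0.629]
force: [0.3, 1.1, -0.5]
finger_gap: 0.346
```

Run:
```python
from h import *
look('20')
np.set_printoptions(precision=4,suppress=True,linewidth=150)
for cam in('s','t'):
  for n in(['17','20']):
    s=ld(cam+n); im=s['image'].astype(int); D=s['depth']
    m=(im[...,0]>90)&(im[...,0]>2.2*im[...,1]); m[:,:200]=0;m[:,300:]=0
    if cam=='t': m[:150]=0; m[200:]=0
    P=[(dep(s,u,v),u,v) for v,u in zip(*np.nonzero(m)) if D[v,u]>0]
    P=[p for p in P if np.hypot(p[0][0]-.597,p[0][1]-.0487)<.062]
    z=sorted([p[0][2] for p in P])[::-1]; print(cam,n,len(P),np.round(z[:10],4),np.mean([p[0] for p in P],0))
s=ld('s20');a=cv2.resize(s['image'][165:215,235:300,::-1],None,fx=6,fy=6,interpolation=cv2.INTER_CUBIC)
t=ld('t20');b=cv2.resize(t['image'][140:190,205:270,::-1],None,fx=6,fy=6,interpolation=cv2.INTER_CUBIC)
cv2.imwrite('pics/c11.png',np.hstack([a,b]))
```

```text
t 20.1 tcp [0.5558 0.1067 0.1779] phi 125.35 r 71.17 jaw -54.76 xdir [ 0.002 -0.    -1.   ] Ftool [ 0.5  0.8 -0.7] M [0.01 0.04 0.01] gap 29.6
s 17 16 [0.1271 0.1252 0.1252 0.1249 0.1249 0.1243 0.1238 0.1235 0.1234 0.1233] [0.6369 0.024  0.1236]
s 20 14 [0.1138 0.1132 0.113  0.1125 0.1115 0.1114 0.1114 0.1111 0.1108 0.1108] [0.6381 0.0266 0.1113]
t 17 25 [0.1273 0.1265 0.1264 0.1261 0.1257 0.1255 0.1254 0.1252 0.1251 0.1248] [0.634  0.0237 0.1235]
t 20 24 [0.1162 0.114  0.114  0.1139 0.1137 0.1131 0.1129 0.1127 0.1123 0.1123] [0.6347 0.0277 0.1097]
```

View pics/c11.png

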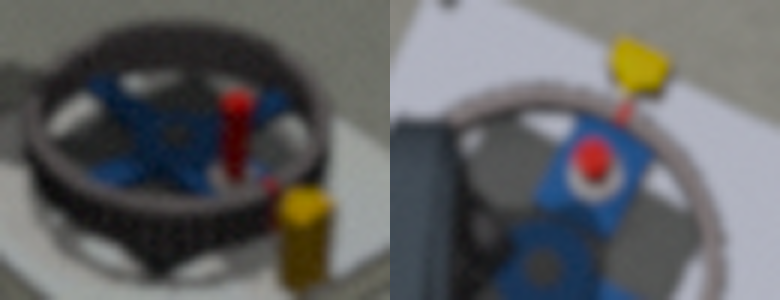

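Run:
```python
from h import *
t=ld('t20'); f=lambda x,y,z:ray(t,205+(x-390+.5)/6-.5,140+(y+.5)/6-.5,z)
c=np.array([.5955,.0485]); m=f(625,111,.078)[:2]-c; print(m,np.degrees(np.arctan2(m[1],m[0])),np.hypot(*m))
k=f(592,183,.068)[:2]-c; print('collar',np.degrees(np.arctan2(k[1],k[0])),np.hypot(*k))
cap=f(594,157,.112)[:2]-c; print('cap',np.degrees(np.arctan2(cap[1],cap[0])),np.hypot(*cap))
crop(ld('t20'),'c12',0,512,0,384,1)
```

```text
[ 0.06401562 -0.03248779] -26.90769449158625 0.07178757692379856
collar -28.968597618378872 0.04014546307481094
cap -28.32331241893958 0.04540553258408799
```

View pics/s20.png

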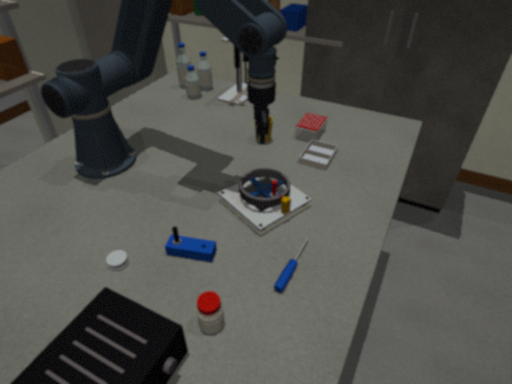

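Run:
```python
from h import *
print(job.sign_off())
```

```text
the job is handed in; nothing more can be done
None
```

The pin is home and the job is handed in; `sign_off` gave no verdict, so the result below rests on my own checks. The robot clock read about 20 s of the 64 s allowed.

**What I did:**
- I lifted the red pin from the rest and stood it in the broad arm's hole with the wheel still where it was left. The side force was about 2 N at most, and I then let go.
- I pinched the rim opposite the pin with 20–30 N and turned it clockwise by about 52–54° in small steps, with the rim force around 8–11 N.
- The pin dropped between two looks. I stopped there, backed off slightly, opened the fingers and raised the gripper clear.

**Last checks:**
- **Pin:** it stands upright in the hole. The depth images put its drop at 12.4–13.8 mm against the nominal 14 mm. A first estimate from image rows gave only 11–12 mm, which is within about 3 mm of home.
- **Mark:** it lies about 3–5 mm past the pointer along the rim, inside the 12 mm limit.
- **Clearance:** the gripper is clear of the wheel, about 18 cm above the bench, and the force on it reads near zero.
- **Other things:** in the last picture the black pin, jar, screwdriver and idler look unmoved. The beaker is half hidden behind the gripper, but the arm never touched it. I did not measure these positions.

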